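Pack hexagonal pipe couplings in the stock tray and close the stop bar

TASK

Finish packing the low grey stock tray: stand the three loose hexagonal couplings from the bench upright in it with the two already there, nested flat face to flat face in a two-one-two pattern (one in the middle, two side by side in front). Then slide the tray's stop bar by its black grip up against the couplings so that the pack is snug. Leave the bottle, round coupling, spanner and tin where they are.

Things in the scene. Friction and masses are not known exactly. Their poses are not given: they have to be found in the camera images.
- loose_a_mid (a point): A loose hexagonal aluminium coupling standing upright: 55 mm across flats, 63.5 across corners, 60 tall, bore 41 mm, about 0.2 kg. The point is its centre, 30 mm above its underside; z up, x through one corner, y normal to a flat (a flat every 60 degrees). On the bench at the start; the three loose ones are interchangeable.
- loose_b_mid (a point): A loose hexagonal aluminium coupling standing upright: 55 mm across flats, 63.5 across corners, 60 tall, bore 41 mm, about 0.2 kg. The point is its centre, 30 mm above its underside; z up, x through one corner, y normal to a flat (a flat every 60 degrees). On the bench at the start; the three loose ones are interchangeable.
- loose_c_mid (a point): A loose hexagonal aluminium coupling standing upright: 55 mm across flats, 63.5 across corners, 60 tall, bore 41 mm, about 0.2 kg. The point is its centre, 30 mm above its underside; z up, x through one corner, y normal to a flat (a flat every 60 degrees). On the bench at the start; the three loose ones are interchangeable.
- packed_left_mid (a point): A hexagonal aluminium coupling standing upright: 55 mm across flats, 63.5 across corners, 60 tall, bore 41 mm, about 0.2 kg. The point is its centre, 30 mm above its underside; z up, x through one corner, y normal to a flat (a flat every 60 degrees). Already in the tray, against its end wall, on the tray's +y side, a flat along the side wall.
- packed_right_mid (a point): A hexagonal aluminium coupling standing upright: 55 mm across flats, 63.5 across corners, 60 tall, bore 41 mm, about 0.2 kg. The point is its centre, 30 mm above its underside; z up, x through one corner, y normal to a flat (a flat every 60 degrees). Already in the tray, against its end wall, on the tray's -y side, a flat along the side wall.
- tray: Low grey metal tray fixed to the bench, 271 x 136 mm. Origin on the bench under the pack's middle; z up, x along the tray from stop bar to end wall, y across. Floor 6 mm above the bench. End wall's inner face at x = 80 mm; side walls' at y = +/-57 mm at the floor, leaning out to 60 at the top. Walls reach 18 mm above the bench, so higher fingers pass over them.
- place_middle (a point): Ideal centre, 36 mm above the bench, of the coupling that goes in the middle row, nested between the two packed ones; 0.6 mm past the tray's origin in x. Axes as the tray's. In every place two flats face the tray's +y and -y and two corners point along its x.
- place_front_left (a point): Ideal centre, 36 mm above the bench, of the coupling that goes in the front row on the tray's +y side: tray x = -47, y = +27.5 mm. It nests against the middle coupling, its row mate and the side wall (2 mm of play on each side). Axes as the tray's.
- place_front_right (a point): Ideal centre, 36 mm above the bench, of the coupling that goes in the front row on the tray's -y side: tray x = -47, y = -27.5 mm. Mirror image of the other front place. Axes as the tray's.
- stop_bar (a joint): Sliding stop bar, in m: 0 = fully open, grows along the tray's +x towards the couplings, can run to 0.046. Steel cross bar 110 mm long, top 18.5 mm above the bench, pressing face at tray x = -120 mm + joint value. It meets the front corners of a snug full pack at 0.041 to 0.044. Slides with about 3 N of friction, stays where left, and can push the couplings together.
- stop_grip (a point): Grip of the stop bar: upright black block, 20 mm along tray x, 24 mm across (y), top 62 mm above the bench, at tray x = -157 mm + joint value, y = 0. The point is 48 mm above the bench on its centre line. Axes as the tray's.
Mind the look-alikes: they are no part of the job. What is shaped like the part that bears loose_a_mid but purple is not meant.

How it is judged:
At the end, for the whole second after the job is handed in: All five couplings stand upright (tilt under 0.08 rad) and at rest on the tray floor in the two-one-two pattern: centres of touching neighbours under 59.5 mm apart (gaps under 4.5 mm), the two first ones still at the end wall, the stop bar closed to more than 0.037 m (((distance between loose_a_mid and packed_left_mid below 0.0595 m and distance between loose_a_mid and packed_right_mid below 0.0595 m and distance between loose_a_mid and loose_b_mid below 0.0595 m and distance between each of loose_a_mid, loose_b_mid and loose_c_mid below 0.0595 m and x of loose_a_mid in the frame of tray above -0.01 m and x of each of loose_b_mid, loose_c_mid in the frame of tray below -0.035 m) or (distance between loose_b_mid and packed_left_mid below 0.0595 m and distance between loose_b_mid and packed_right_mid below 0.0595 m and distance between loose_b_mid and loose_a_mid below 0.0595 m and distance between each of loose_b_mid, loose_a_mid and loose_c_mid below 0.0595 m and x of loose_b_mid in the frame of tray above -0.01 m and x of each of loose_a_mid, loose_c_mid in the frame of tray below -0.035 m) or (distance between loose_c_mid and packed_left_mid below 0.0595 m and distance between loose_c_mid and packed_right_mid below 0.0595 m and distance between loose_c_mid and loose_a_mid below 0.0595 m and distance between each of loose_c_mid, loose_a_mid and loose_b_mid below 0.0595 m and x of loose_c_mid in the frame of tray above -0.01 m and x of each of loose_a_mid, loose_b_mid in the frame of tray below -0.035 m)) and distance between packed_left_mid and packed_right_mid below 0.0595 m and value of joint stop_bar above 0.037 m and angle between each of loose_a_mid, loose_b_mid, loose_c_mid, packed_left_mid, packed_right_mid's own z axis and vertical below 0.08 rad and z of loose_a_mid in the frame of tray between 0.032 and 0.04 m and linear speed of each of loose_a, loose_b, loose_c, packed_left, packed_right below 0.02 m/s and z of loose_b_mid in the frame of tray between 0.032 and 0.04 m and z of loose_c_mid in the frame of tray between 0.032 and 0.04 m and z of packed_left_mid in the frame of tray between 0.032 and 0.04 m and x of each of packed_left_mid, packed_right_mid in the frame of tray above 0.035 m and z of packed_right_mid in the frame of tray between 0.032 and 0.04 m).
It fails at once if the cleaner bottle is moved more than 30 mm (distance of cleaner from where it was at the start of the episode above 0.03 m).
It fails at once if the round coupling is moved more than 30 mm (distance of round_coupling from where it was at the start of the episode above 0.03 m).
It fails at once if the spanner is moved more than 30 mm (distance of spanner from where it was at the start of the episode above 0.03 m).
It fails at once if the tin is moved more than 30 mm (distance of tin from where it was at the start of the episode above 0.03 m).
It also fails if it takes over 72 s, if anything falls off the work surface, if the arm or the gripper's body presses on something with over 40 N, if the wrist force passes 120 N, or if a joint passes its speed limit or range.

ROBOT

A 7-joint arm with a two-finger parallel gripper is mounted at the origin on the work surface. World frame = base frame: x ahead of the robot, y to its left, z up, the work surface at z = 0. Lengths are in m, angles in rad, forces in N, time in s.
With the tool pointing down it reaches from about 0.4 to 0.875 m from the base axis. Payload 4.4 kg.
Tool frame: the origin (TCP) lies midway between the tips of the shut fingers; the grasp point (between the pads) lies 19 mm behind it (grip_depth is the distance from the TCP to the grasp point, in m); z points along the fingers, y is the direction in which the jaws open and shut (so a half turn about z gives the same grasp; the last joint's range is limited). The gripper opens to 85 mm and grips with 20 to 120 N. Pads are 22 mm wide; open, the fingers measure 114 mm over their backs; the gripper's body (76 mm by 85 mm) begins 54 mm behind the grasp point. The pads swing forward as they close: fully open they stand 13 mm farther back than shut.
Start: joints at [1.252, 0.628, 0.038, 1.517, -0.027, 0.996, -0.02], TCP at [0.163, -0.629, 0.199] pointing down, gripper open.
Joint ranges: [-3.06, 3.06], [-0.37, 2.12], [-1.25, 1.32], [0.18, 2.47], [-1.1, 4.24], [0.23, 1.98], [-2.94, 2.94]. Speed limits (rad/s): [2.57, 2.57, 3.14, 3.14, 3.14, 3.14, 3.14].

INTERFACE

Orientations are given as a unit quaternion [w, x, y, z].
In Python, from rig import sense, get_image, hand_in, look_for, outline_of, mark_of, grip_depth gives the robot as it stands.
- The arm moves only by the tool drive_tool, never from a script. Its argument "series" is a list that holds one entry, the list of rows, each a list of 7 numbers: the turn, a rotation vector about the tool's x, y, z in degrees, then the shift along the tool's x, y, z in m, then the opening, from 0 (shut) to 1 (fully open). A call has 1 to 12 rows; each row shifts and turns the pose as measured when the row begins, along the tool's axes as they then stand; what a row does not reach is not made up. A row lasts 1/8 s, in which the tool goes at most 62.5 mm and 10.7 degrees, less where a joint would pass 70% of its speed; a pose out of reach is approached as far as the arm can. A call is refused whole if a number of a shift passes 0.0625 or a number of a turn 10.7, either way. A call with a gripper value outside its range is refused whole. The fingers move at their own pace and stop on an object; "force" is the grip in N (left out, the last holds). Time passes only in rows, so rows that do not move let the fingers close. It gives the time, the measured TCP pose, the force and the opening at its end, in the units of the state.
- sense(): the state, without advancing time (a new reading comes with each control period).
- get_image(name): name is "scene" or "top"; returns a dict with "image" (384x512x3 uint8, red, green, blue), "fovy" (degrees; the focal length in pixels is half the picture's height over the tangent of half this angle, whatever the lens; pixels are square), "cx", "cy" (the principal point, pixels), "dist" ([k1, k2, p1, p2, k3] as OpenCV has them; the pictures are not rectified), "rvec" (rotation vector, rad) and "tvec" (3), from world to camera coordinates, as OpenCV has them. Camera axes: x right, y down, z forward; pixel columns grow to the right and rows downward; lengths in m; the calibration is good to about 2 mm. A picture is of the moment at which its call begins. There is no depth.
- hand_in(): hands the job in, once; it reports no verdict.
Trained networks look in the newest picture that a camera, given by its name, has taken for a name from the list of things; names that differ only in an ending like _2 or _b are one class to them, and where a whole thing is asked for, a point or a joint stands for the part that bears it (a point fixed in the world has none). Each returns a list of dicts, best first, with "p" (0 to 1); they miss things now and then, are a little off and sometimes report something else, mostly with a low value. They report only what shows in the picture. A call takes as long as a camera call. They do not tell look-alikes from the thing itself.
- look_for(camera, query): "point" ([x, y, z] in m, in world coordinates, good to about 4 mm: the middle of the surface that is visible of it).
- outline_of(camera, query): "region" (384x512 bool, what is visible of it).
- mark_of(camera, query): "point" ([x, y, z] in m, in world coordinates, good to about 4 mm: a listed point, or the origin of a listed thing).
The state is a dict: "time_s": time; "q": joint angles; "dq": joint speeds; "joint_torque": joint torques, N m; "position": TCP position; "ee_rot": TCP orientation; "ft_force": force on the tool from outside, world axes, zero at the start; "wrist_torque": the same for the moment, N m; "finger_gap": opening from 0.0 (shut) to 1.0 (fully open).
Only numpy, scipy, OpenCV 4.12 (cv2) and the standard library are available. Lean on these libraries where they do the work, as an engineer would, in place of code of your own. Each camera call takes 0.05 s, during which the arm holds its last target.

## Working session

There is one attempt and no reset: what is moved stays moved. The work goes in short steps, Python scripts to look and compute and a tool call to move; the robot and the scene stay as the last step left them, time stands still between calls to the robot, and variables do not carry over. Pictures are saved under pics/ and viewed, and the job is handed in when it is done.

Besides the shell and the picture viewer there is one more tool, called as a command line: name --argument value ..., lists and objects as JSON in quotes. drive_tool: Moves the arm, as the interface text tells. Its arguments: {"type":"object","properties":{"series":{"type":"array","items":{"type":"array","items":{"type":"array","items":{"type":"number"}}}},"force":{"type":"number"}},"required":["series"]}

```bash
ls; mkdir -p pics; python3 - <<'E'
from rig import *
import cv2,numpy as np
s=sense(); print({k:np.round(v,3).tolist() for k,v in s.items()}, grip_depth)
for n in("scene","top"):
    d=get_image(n); cv2.imwrite(f"pics/{n}0.png",d["image"][:,:,::-1]); print(n,{k:v for k,v in d.items() if k!="image"})
    for q in("loose_a_mid","packed_left_mid","packed_right_mid","tray","stop_grip","place_middle","place_front_left","place_front_right"):
        print(q,[(round(r["p"],2),np.round(r["point"],3).tolist()) for r in mark_of(n,q)])
E
```

```text
pics
{'time_s': 0.0, 'q': [1.252, 0.629, 0.038, 1.518, -0.027, 0.996, -0.02], 'dq': [-0.0, 0.0, -0.0, -0.001, 0.001, 0.002, 0.0], 'joint_torque': [-0.0, -56.341, 1.226, -19.345, 0.011, 0.01, 0.0], 'position': [0.162, -0.629, 0.198], 'ee_rot': [-0.001, 0.992, 0.126, -0.0], 'ft_force': [-0.245, 0.222, -0.219], 'wrist_torque': [-0.01, -0.006, 0.017], 'finger_gap': 0.996} 0.0187
scene {'fovy': 42.04086928079899, 'cx': 258.9326716311919, 'cy': 190.91750072739768, 'dist': array([-0.0041446,  0.       ,  0.       ,  0.       ,  0.       ]), 'rvec': array([ 2.31258899,  0.74029463, -0.29888506]), 'tvec': array([-0.50565754, -0.16205982,  1.33425108])}
loose_a_mid [(0.86, [0.659, 0.272, 0.03]), (0.85, [0.616, 0.116, 0.032])]
packed_left_mid [(0.73, [0.681, -0.091, 0.038])]
packed_right_mid [(0.77, [0.676, -0.149, 0.041])]
tray [(0.63, [0.632, -0.117, 0.002]), (0.34, [0.676, -0.152, 0.033])]
stop_grip [(0.73, [0.483, -0.104, 0.055])]
place_middle []
place_front_left [(0.72, [0.473, 0.15, 0.025]), (0.71, [0.592, -0.087, 0.036])]
place_front_right [(0.67, [0.584, -0.141, 0.036])]
top {'fovy': 44.634724560184715, 'cx': 265.5764206138169, 'cy': 190.2492867419609, 'dist': array([-0.11786426,  0.        ,  0.        ,  0.        ,  0.        ]), 'rvec': array([ 2.17525231, -2.15575826,  0.10227383]), 'tvec': array([0.05105386, 0.56334679, 0.90594238])}
loose_a_mid [(0.87, [0.62, 0.12, 0.032]), (0.7, [0.658, 0.279, 0.031])]
packed_left_mid [(0.85, [0.683, -0.088, 0.032])]
packed_right_mid [(0.89, [0.676, -0.144, 0.036]), (0.19, [0.466, 0.148, 0.028])]
tray [(0.96, [0.63, -0.116, -0.0])]
stop_grip [(0.66, [0.477, -0.106, 0.051])]
place_middle [(0.65, [0.636, -0.115, 0.034]), (0.62, [0.587, -0.084, 0.034])]
place_front_left [(0.56, [0.589, -0.084, 0.032])]
place_front_right [(0.61, [0.58, -0.137, 0.036])]
```

View pics/scene0.png

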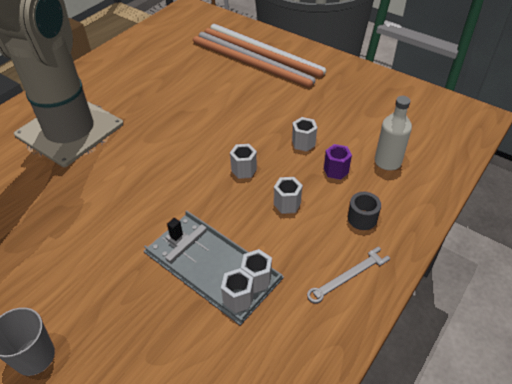

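View pics/top0.png

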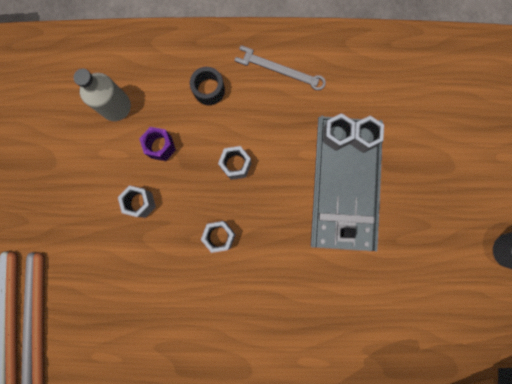

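Candidates: the silver hexagons sit in the top picture at (234,162), (218,237) and (134,201). The purple look-alike is at (157,143), the round coupling at (207,86), and the two packed ones at (340,130) and (370,131). I'll take the three silver loose ones and now measure them precisely.

```bash
cat > h.py <<'E'
from rig import *
import cv2,numpy as np
from scipy.optimize import least_squares, minimize
def K(d):
    f=192/np.tan(np.radians(d["fovy"])/2); return np.array([[f,0,d["cx"]],[0,f,d["cy"]],[0,0,1.]])
def proj(d,P): return cv2.projectPoints(np.asarray(P,float).reshape(-1,3),d["rvec"],d["tvec"],K(d),d["dist"])[0].reshape(-1,2)
def ray(d,uv,z):
    n=cv2.undistortPoints(np.array([[uv]],float),K(d),d["dist"])[0,0]
    R=cv2.Rodrigues(d["rvec"])[0]; c=-R.T@d["tvec"]; v=R.T@np.array([n[0],n[1],1]); return c+v*(z-c[2])/v[2]
def hexring(x,y,yaw,z,r=.03175):
    a=yaw+np.arange(6)*np.pi/3; return np.c_[x+r*np.cos(a),y+r*np.sin(a),np.full(6,z)]
# fit top rim ring (bright) : ring mask between outer hex & bore hex(?)
def edgefit(d,x,y,yaw,z0,top=.06,fixyaw=False,rng=.008):
    """maximise brightness of top annulus vs. outside, supersampled"""
    g=cv2.cvtColor(d["image"],cv2.COLOR_RGB2LAB)[:,:,0].astype(np.float32)
    gs=cv2.GaussianBlur(g,(0,0),0.7)
    zt=z0+top
    t=(np.arange(12)+.5)/12
    def samp(p,r):
        c=hexring(p[0],p[1],p[2],zt,r); c2=np.roll(c,-1,0)
        P=(c[:,None]*(1-t)[None,:,None]+c2[:,None]*t[None,:,None]).reshape(-1,3)
        uv=proj(d,P).astype(np.float32)
        return cv2.remap(gs,uv[:,0].reshape(1,-1),uv[:,1].reshape(1,-1),cv2.INTER_LINEAR)[0]
    def cost(p):
        inn=samp(p,.0295); mid=samp(p,.0265); out=samp(p,.0350); 
        # rim: bright between r_bore(20.5mm) and hex
        return -(np.mean(inn)*1.0+0.5*np.mean(mid)-1.0*np.mean(np.minimum(out,200)) )+0.3*np.std(inn)
    best=None
    yaws=[yaw] if fixyaw else np.radians(np.arange(-30,30,5))
    for yw in yaws:
      for dx in (-.005,0,.005):
        for dy in (-.005,0,.005):
          p=np.array([x+dx,y+dy,yw]); c=cost(p)
          if best is None or c<best[0]: best=(c,p)
    r=minimize(cost,best[1],method="Nelder-Mead",options=dict(initial_simplex=best[1]+np.array([[0,0,0],[.003,0,0],[0,.003,0],[0,0,.1]]),xatol=1e-5,fatol=1e-3))
    return r.x,r.fun
def draw(im,d,p,z,s,ox,oy,col):
    for zz in (z,):
        uv=proj(d,hexring(p[0],p[1],p[2],zz)); cv2.polylines(im,[np.int32(((uv+.5-[ox,oy])*s-.5)*16)],True,col,1,cv2.LINE_AA,4)
E
python3 - <<'E'
from h import *
L={'a':(.62,.118,0),'b':(.658,.276,0),'c':(.47,.149,0),'pl':(.682,-.089,.006),'pr':(.676,-.146,.006)}
S=3
for n in("top","scene"):
    d=get_image(n); tiles=[]
    for k,(x,y,z) in L.items():
        p,c=edgefit(d,x,y,0,z)
        print(n,k,np.round(p[:2]*1000,1),round(np.degrees(p[2]),1),round(c,1))
        u=proj(d,[[p[0],p[1],z+.06]])[0]; ox,oy=int(u[0])-30,int(u[1])-30
        cr=cv2.resize(d["image"][oy:oy+60,ox:ox+60,::-1].copy(),None,fx=4,fy=4,interpolation=cv2.INTER_CUBIC)
        c2=cr.copy(); draw(c2,d,p,z+.06,4,ox,oy,(0,0,255)); draw(c2,d,p,z,4,ox,oy,(0,255,0)); tiles.append(np.vstack([cr,c2]))
    im=np.hstack(tiles); cv2.imwrite(f"pics/fit_{n}1.png",cv2.resize(im,(800,int(800*im.shape[0]/im.shape[1]))))
E
```

```text
top a [617.4 118.4] -21.5 -152.0
top b [656.4 277.7] 19.6 -51.1
top c [469.5 148.8] -21.1 -150.6
top pl [681.  -89.1] -3.7 -145.6
top pr [ 677.4 -146.1] -3.5 -137.6
scene a [616.4 119.5] -21.5 -147.7
scene b [654.2 279.2] 19.3 -43.3
scene c [468.5 150. ] -19.6 -139.4
scene pl [680.4 -88.4] -3.7 -147.2
scene pr [ 676.7 -145.5] -3.8 -154.4
```

View pics/fit_top1.png

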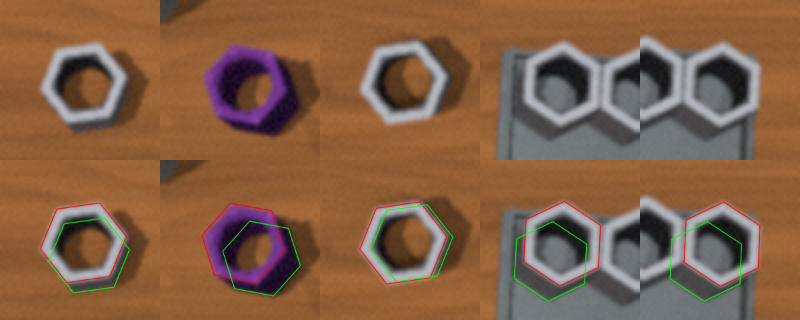

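View pics/fit_scene1.png

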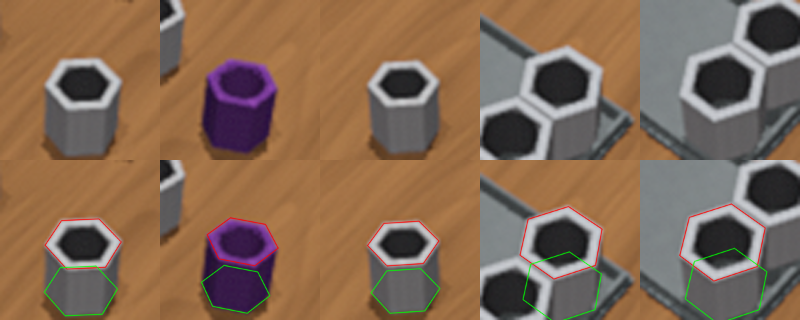

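The network's "b" point was the purple part, so I reject it. The real third one is at top px (134,201). Next I measure that one and check the tray frame.

```bash
python3 - <<'E'
from h import *
d=get_image("top"); s=get_image("scene")
x,y,_=ray(d,(134,201),.06); print(x,y)
for n,dd in(("top",d),("scene",s)):
    p,c=edgefit(dd,x,y,0,0); print(n,"b",np.round(p[:2]*1000,1),round(np.degrees(p[2]),1),round(c,1))
# tray from packed: th=-3.65deg, mid
th=np.radians(-3.65); m=np.array([.6789,-.1173]); ex=np.array([np.cos(th),np.sin(th)]); ey=np.array([-ex[1],ex[0]])
o=m-ex*.0482; print("tray origin",o)
def T(x,y,z): return [*(o+ex*x+ey*y),z]
for n,dd in(("top",d),("scene",s)):
    pts=[T(.08,.06,.018),T(.08,-.06,.018),T(-.18,-.06,.018),T(-.18,.06,.018)]
    fl=[T(.08,.057,.006),T(.08,-.057,.006),T(-.18,-.057,.006),T(-.18,.057,.006)]
    gr=[T(-.167,-.012,.062),T(-.147,-.012,.062),T(-.147,.012,.062),T(-.167,.012,.062)]
    bar=[T(-.12,-.055,.0185),T(-.12,.055,.0185)]
    pj=[T(.0006,0,.066)]
    u=proj(dd,pts+fl); ox,oy=np.int32(u.min(0))-12; w,h=np.int32(u.max(0))+24-[ox,oy]; S=5 if n=="top" else 4
    im=cv2.resize(dd["image"][oy:oy+h,ox:ox+w,::-1],None,fx=S,fy=S,interpolation=cv2.INTER_CUBIC)
    for P,c in((pts,(0,0,255)),(fl,(0,255,0)),(gr,(0,255,255)),(bar,(255,0,255))):
        cv2.polylines(im,[np.int32(((proj(dd,P)+.5-[ox,oy])*S-.5)*16)],True,c,1,cv2.LINE_AA,4)
    if im.shape[0]>600: im=cv2.resize(im,None,fx=600/im.shape[0],fy=600/im.shape[0])
    cv2.imwrite(f"pics/tray_{n}.png",im)
E
```

```text
0.5363997175910963 0.31222719284562894
top b [536.9 315.2] 17.3 -148.9
scene b [536.  316.8] 16.8 -132.4
tray origin [ 0.63079777 -0.11423152]
```

View pics/tray_top.png

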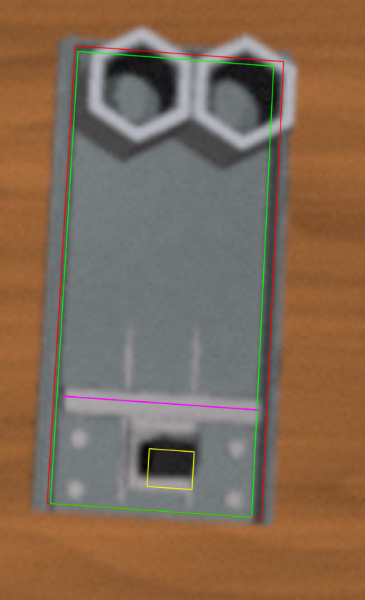

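View pics/tray_scene.png

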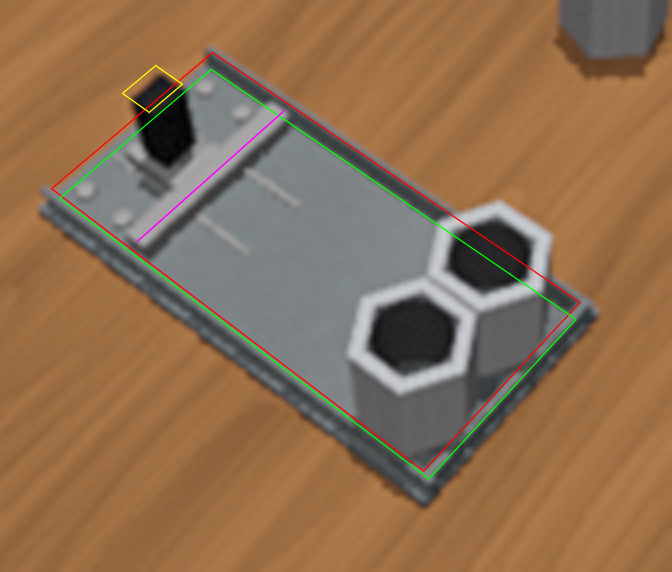

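```bash
cat > trayfit.py <<'E'
from h import *
def corners(p,xs,ys,z):
    ex=np.array([np.cos(p[2]),np.sin(p[2])]); ey=np.array([-ex[1],ex[0]])
    return [[*(p[:2]+ex*a+ey*b),z] for a,b in ((xs[1],ys[1]),(xs[1],ys[0]),(xs[0],ys[0]),(xs[0],ys[1]))]
if __name__=="__main__":
    D=[]
    for n in("top","scene"):
        d=get_image(n); r=outline_of(n,"tray"); print(n,[(round(x["p"],2),int(x["region"].sum())) for x in r]); m=r[0]["region"].astype(np.uint8)
        ig=np.zeros((384,512),np.uint8)
        for q in((.6807,-.0888),(.677,-.1458)):
            P=np.vstack([hexring(*q,-.064,.0,.036),hexring(*q,-.064,.07,.036)]); cv2.fillPoly(ig,[cv2.convexHull(np.int32(proj(d,P)))],1)
        P=[[x,y,z] for x in(.455,.505) for y in(-.125,-.085) for z in(.02,.07)]
        cv2.fillPoly(ig,[cv2.convexHull(np.int32(proj(d,P)))],1)
        D.append((n,d,m,ig))
    S=8
    def sil(d,p):
        P=np.array(corners(p,(-.183,.088),(-.068,.068),0)+corners(p,(-.183,.088),(-.068,.068),.018))
        h=cv2.convexHull(np.float32(proj(d,P)))
        im=np.zeros((384*4,512*4),np.uint8); cv2.fillPoly(im,[np.int32(((h+.5)*4-.5)*16)],255,cv2.LINE_AA,4)
        return cv2.resize(im,(512,384),interpolation=cv2.INTER_AREA)/255.
    def cost(p,DD): return sum(np.abs(sil(d,p)-m)[ig==0].sum() for _,d,m,ig in DD)
    for DD in (D,D[:1],D[1:]):
        r=minimize(cost,[.634,-.115,-.07],args=(DD,),method="Nelder-Mead",options=dict(initial_simplex=[[.634,-.115,-.07],[.64,-.115,-.07],[.634,-.109,-.07],[.634,-.115,-.03]],xatol=1e-5,fatol=.05))
        print([x[0] for x in DD],np.round(r.x[:2]*1000,1),round(np.degrees(r.x[2]),2),round(r.fun,1))
        if len(DD)==2: p0=r.x
    for n,d,m,ig in D:
        p=p0;L=[(corners(p,(-.183,.088),(-.068,.068),.018),(0,0,255)),(corners(p,(-.18,.08),(-.057,.057),.006),(0,255,0)),(corners(p,(-.167,-.147),(-.012,.012),.062),(0,255,255)),(corners(p,(-.121,-.12),(-.055,.055),.0185),(255,0,255))]
        u=proj(d,L[0][0]); ox,oy=np.int32(u.min(0))-12; w,h=np.int32(u.max(0))+24-[ox,oy]; S=5 if n=="top" else 4
        im=cv2.resize(d["image"][oy:oy+h,ox:ox+w,::-1],None,fx=S,fy=S,interpolation=cv2.INTER_CUBIC)
        for P,c in L: cv2.polylines(im,[np.int32(((proj(d,P)+.5-[ox,oy])*S-.5)*16)],True,c,1,cv2.LINE_AA,4)
        if im.shape[0]>600: im=cv2.resize(im,None,fx=600/im.shape[0],fy=600/im.shape[0])
        cv2.imwrite(f"pics/tray2_{n}.png",im)
E
python3 trayfit.py
```

```text
top [(0.75, 7170), (0.24, 728)]
scene [(0.73, 5822), (0.19, 781)]
['top', 'scene'] [ 629.  -114.3] -3.24 564.0
['top'] [ 629.8 -114. ] -3.24 303.7
['scene'] [ 628.2 -114.9] -3.44 243.3
```

View pics/tray2_top.png

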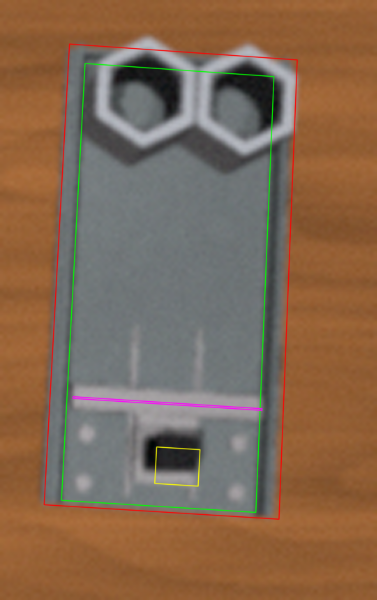

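View pics/tray2_scene.png

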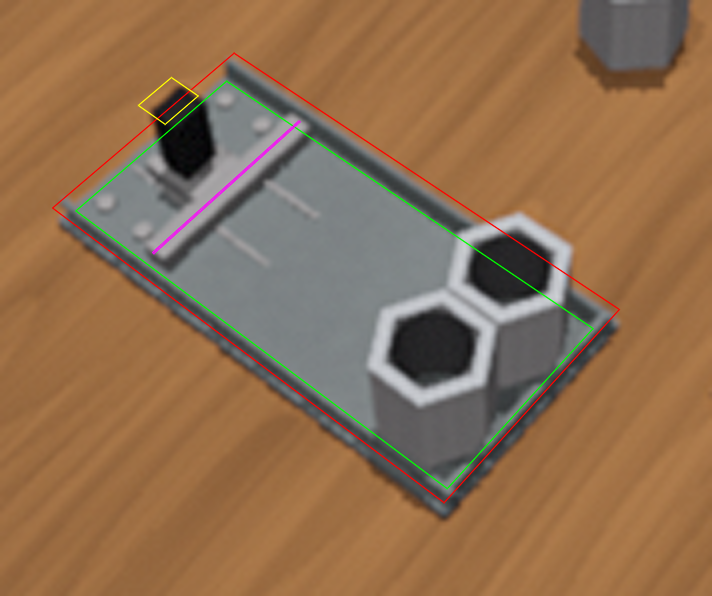

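```bash
cat > plan.py <<'E'
from h import *
import sys
from scipy.spatial.transform import Rotation as R
def cur():
    s=sense(); w,x,y,z=s["ee_rot"]; r=R.from_quat([x,y,z,w]); return s,np.array(s["position"]),r
def tgt(psi):
    a=np.radians(psi); return R.from_matrix(np.array([[np.cos(a),np.sin(a),0],[np.sin(a),-np.cos(a),0],[0,0,-1]]))
def seg(p0,r0,p1,r1,n):
    rv=(r0.inv()*r1).as_rotvec(); rows=[]
    for i in range(n):
        ra=r0*R.from_rotvec(rv*i/n); sh=ra.inv().apply((p1-p0)/n); rows.append(list(np.round(np.degrees(rv/n),1))+list(np.round(sh,4)))
    return rows
TO=np.array([.6308,-.1142]); TH=np.radians(-3.6)
def T(x,y):
    return TO+np.array([np.cos(TH)*x-np.sin(TH)*y,np.sin(TH)*x+np.cos(TH)*y])
def go(x,y,z,psi,n):
    s,p,r=cur(); m=r.as_matrix()
    print("t",round(s["time_s"],2),"p",np.round(p*1000,1),"psi",round(np.degrees(np.arctan2(m[1,0],m[0,0])),2),"tilt",round(np.degrees(np.arccos(-m[2,2])),2),"gap",round(s["finger_gap"],3),"F",np.round(s["ft_force"],1))
    rows=seg(p,r,np.array([x,y,z]),tgt(psi),n)
    for q in rows: print(q)
if __name__=="__main__":
    go(*map(float,sys.argv[1:5]),int(sys.argv[5]))
E
python3 - <<'E'
from plan import *
a=np.array([.6169,.119]); ps=np.radians(38.5); t=a-.004*np.array([np.cos(ps),np.sin(ps)]); print(t)
go(t[0],t[1],.13,38.5,19)
d=get_image("top");Rm=cv2.Rodrigues(d["rvec"])[0]; print("cam",-Rm.T@d["tvec"])
d=get_image("scene");Rm=cv2.Rodrigues(d["rvec"])[0]; print("cam",-Rm.T@d["tvec"])
E
```

```text
[0.61376957 0.11650994]
t 1.3 p [ 162.6 -629.3  198.9] psi 14.48 tilt 0.0 gap 0.998 F [-1.2  0.8 -0.2]
[np.float64(-0.0), np.float64(-0.0), np.float64(-1.3), np.float64(0.0328), np.float64(-0.0321), np.float64(0.0036)]
[np.float64(-0.0), np.float64(-0.0), np.float64(-1.3), np.float64(0.0335), np.float64(-0.0313), np.float64(0.0036)]
[np.float64(-0.0), np.float64(-0.0), np.float64(-1.3), np.float64(0.0342), np.float64(-0.0306), np.float64(0.0036)]
[np.float64(-0.0), np.float64(-0.0), np.float64(-1.3), np.float64(0.0349), np.float64(-0.0298), np.float64(0.0036)]
[np.float64(-0.0), np.float64(-0.0), np.float64(-1.3), np.float64(0.0355), np.float64(-0.0291), np.float64(0.0036)]
[np.float64(-0.0), np.float64(-0.0), np.float64(-1.3), np.float64(0.0361), np.float64(-0.0283), np.float64(0.0036)]
[np.float64(-0.0), np.float64(-0.0), np.float64(-1.3), np.float64(0.0368), np.float64(-0.0275), np.float64(0.0036)]
[np.float64(-0.0), np.float64(-0.0), np.float64(-1.3), np.float64(0.0374), np.float64(-0.0266), np.float64(0.0036)]
[np.float64(-0.0), np.float64(-0.0), np.float64(-1.3), np.float64(0.0
[... 584 characters left out ...]
np.float64(-0.0215), np.float64(0.0036)]
[np.float64(-0.0), np.float64(-0.0), np.float64(-1.3), np.float64(0.041), np.float64(-0.0206), np.float64(0.0036)]
[np.float64(-0.0), np.float64(-0.0), np.float64(-1.3), np.float64(0.0414), np.float64(-0.0197), np.float64(0.0036)]
[np.float64(-0.0), np.float64(-0.0), np.float64(-1.3), np.float64(0.0419), np.float64(-0.0187), np.float64(0.0036)]
[np.float64(-0.0), np.float64(-0.0), np.float64(-1.3), np.float64(0.0423), np.float64(-0.0178), np.float64(0.0036)]
[np.float64(-0.0), np.float64(-0.0), np.float64(-1.3), np.float64(0.0427), np.float64(-0.0169), np.float64(0.0036)]
cam [0.46779637 0.0486676  0.95890339]
cam [ 1.01071312 -0.52348853  0.87555561]
```

drive_tool --series '[[[0,0,-1.3,0.033,-0.032,0,1],[0,0,-1.3,0.034,-0.031,0,1],[0,0,-1.3,0.034,-0.031,0,1],[0,0,-1.3,0.035,-0.03,0,1],[0,0,-1.3,0.036,-0.029,0,1],[0,0,-1.3,0.036,-0.028,0,1],[0,0,-1.3,0.037,-0.0275,0,1],[0,0,-1.3,0.037,-0.027,0,1],[0,0,-1.3,0.038,-0.026,0,1],[0,0,-1.3,0.0385,-0.025,0,1],[0,0,-1.3,0.039,-0.024,0,1],[0,0,-1.3,0.04,-0.023,0,1]]]' --force 40

```text
time_s: 2.9
position: [0.4545, -0.1473, 0.1992]
ee_rot: [0.004, 0.966, 0.26, 0.002]
ft_force: [0.8, -0.4, -0.0]
finger_gap: 1.002
```

```bash
sed -i 's/for q in rows: print(q)/for q in rows: print([float(v) for v in q])/' plan.py; python3 plan.py .6138 .1165 .13 38.5 9
```

```text
t 2.9 p [ 454.5 -147.3  199.2] psi 30.11 tilt 0.54 gap 1.002 F [ 0.8 -0.4 -0. ]
[0.1, -0.0, -0.9, 0.03, -0.0166, 0.0076]
[0.1, -0.0, -0.9, 0.0303, -0.0161, 0.0076]
[0.1, -0.0, -0.9, 0.0305, -0.0156, 0.0076]
[0.1, -0.0, -0.9, 0.0308, -0.015, 0.0076]
[0.1, -0.0, -0.9, 0.031, -0.0145, 0.0076]
[0.1, -0.0, -0.9, 0.0313, -0.014, 0.0076]
[0.1, -0.0, -0.9, 0.0315, -0.0135, 0.0076]
[0.1, -0.0, -0.9, 0.0317, -0.013, 0.0077]
[0.1, -0.0, -0.9, 0.0319, -0.0125, 0.0077]
```

drive_tool --series '[[[0.1,0,-0.9,0.031,-0.017,0.007,1],[0,0,-0.9,0.031,-0.0165,0.007,1],[0,0,-0.9,0.031,-0.016,0.007,1],[0.1,0,-0.9,0.0315,-0.015,0.007,1],[0.1,0,-0.9,0.0315,-0.015,0.007,1],[0.1,0,-0.9,0.032,-0.014,0.007,1],[0.1,0,-0.9,0.032,-0.014,0.007,1],[0,0,-0.9,0.032,-0.013,0.007,1],[0,0,-0.9,0.032,-0.013,0.007,1],[0,0,0,0,0,0,1]]]'

```text
time_s: 4.15
position: [0.6244, 0.1356, 0.1354]
ee_rot: [0.001, 0.943, 0.332, 0.003]
ft_force: [-0.8, 0.0, -0.2]
finger_gap: 1.001
```

```bash
python3 plan.py .6138 .1165 .026 38.5 3
```

```text
t 4.15 p [624.4 135.6 135.4] psi 38.82 tilt 0.4 gap 1.001 F [-0.8  0.  -0.2]
[0.1, -0.1, 0.1, -0.007, 0.0026, 0.0364]
[0.1, -0.1, 0.1, -0.0069, 0.0027, 0.0364]
[0.1, -0.1, 0.1, -0.0068, 0.0027, 0.0365]
```

drive_tool --series '[[[0.2,-0.3,0.3,-0.0205,0.008,0.02,1],[0,0,0,0,0,0,1]]]'

```text
time_s: 4.4
position: [0.6132, 0.1149, 0.1151]
ee_rot: [0.001, 0.944, 0.329, -0.0]
ft_force: [1.0, -0.2, 0.2]
finger_gap: 1.001
```

```bash
python3 plan.py .6138 .1165 .026 38.5 3
```

```text
t 4.4 p [613.2 114.9 115.1] psi 38.48 tilt 0.07 gap 1.001 F [ 1.  -0.2  0.2]
[0.0, 0.0, -0.0, 0.0005, -0.0003, 0.0297]
[0.0, 0.0, -0.0, 0.0005, -0.0003, 0.0297]
[0.0, 0.0, -0.0, 0.0005, -0.0003, 0.0297]
```

drive_tool --series '[[[0,0,0,0.0015,-0.001,0.025,1],[0,0,0,0,0,0.025,1],[0,0,0,0,0,0.025,1],[0,0,0,0,0,0.013,1],[0,0,0,0,0,0,1]]]'

```text
time_s: 5.03
position: [0.6198, 0.1174, 0.0307]
ee_rot: [0.001, 0.945, 0.328, 0.006]
ft_force: [-0.7, -0.3, -0.2]
finger_gap: 0.999
```

```bash
python3 plan.py .6138 .1165 .026 38.5 1; python3 - <<'E'
from h import *
t=[]
for n,(cx,cy) in (("top",(234,165)),("scene",(288,190))):
    d=get_image(n); t.append(cv2.resize(d["image"][cy-40:cy+40,cx-40:cx+40,::-1],None,fx=5,fy=5,interpolation=cv2.INTER_CUBIC))
cv2.imwrite("pics/g1.png",np.hstack(t))
E
```

```text
t 5.03 p [619.8 117.4  30.7] psi 38.3 tilt 0.66 gap 0.999 F [-0.7 -0.3 -0.2]
[0.3, -0.6, -0.2, -0.0053, -0.003, 0.0046]
```

View pics/g1.png

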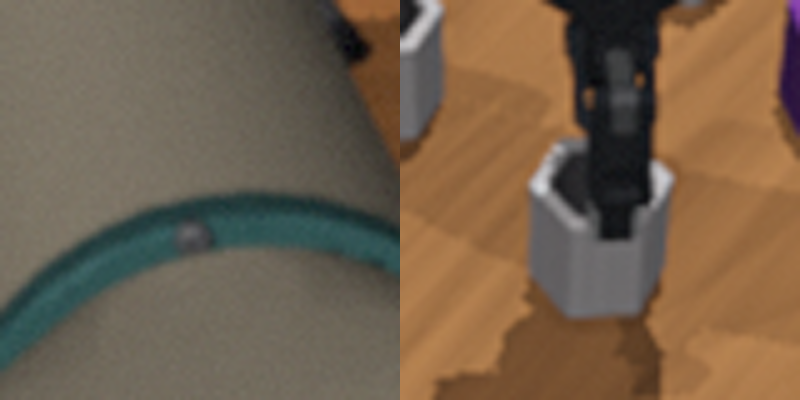

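drive_tool --series '[[[0.3,-0.6,-0.2,-0.005,-0.003,0.004,1],[0,0,0,0,0,0,1],[0,0,0,0,0,0,1]]]'

```text
time_s: 5.5
position: [0.6159, 0.1172, 0.0296]
ee_rot: [0.001, 0.944, 0.33, 0.002]
ft_force: [-0.3, 0.3, -1.4]
finger_gap: 1.002
```

```bash
python3 plan.py .6138 .1165 .026 38.5 1
```

```text
t 5.5 p [615.9 117.2  29.6] psi 38.51 tilt 0.26 gap 1.002 F [-0.3  0.3 -1.4]
[0.1, -0.2, 0.0, -0.0021, -0.0008, 0.0036]
```

drive_tool --series '[[[0.1,-0.2,0,-0.0022,-0.001,0.004,0.7],[0,0,0,0,0,0.001,0.5],[0,0,0,0,0,0,0.4],[0,0,0,0,0,0,0.3],[0,0,0,0,0,0,0.3],[0,0,0,0,0,0,0.3]]]' --force 50

```text
time_s: 6.25
position: [0.614, 0.1199, 0.0277]
ee_rot: [-0.001, 0.944, 0.33, 0.002]
ft_force: [0.2, 0.1, -0.1]
finger_gap: 0.297
```

```bash
python3 plan.py .6138 .1165 .15 38.5 4; python3 - <<'E'
from h import *
d=get_image("scene"); print(np.round(edgefit(d,.616,.119,0,0)[0],4)); cx,cy=288,190
cv2.imwrite("pics/g2.png",cv2.resize(d["image"][cy-40:cy+40,cx-40:cx+40,::-1],None,fx=5,fy=5,interpolation=cv2.INTER_CUBIC))
E
```

```text
t 6.25 p [614.  119.9  27.7] psi 38.59 tilt 0.24 gap 0.297 F [ 0.2  0.1 -0.1]
[-0.0, -0.1, 0.0, -0.0004, 0.0006, -0.0306]
[-0.0, -0.1, 0.0, -0.0005, 0.0006, -0.0306]
[-0.0, -0.1, 0.0, -0.0005, 0.0006, -0.0306]
[-0.0, -0.1, 0.0, -0.0005, 0.0006, -0.0306]
[ 0.6179  0.1182 -0.3216]
```

View pics/g2.png

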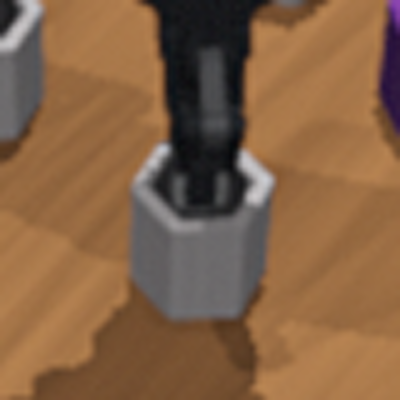

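```bash
python3 - <<'E'
from h import *
d=get_image("scene")
t=np.array([.614,.1199]); a=np.radians(38.6-90); j=np.array([np.cos(a),np.sin(a)]); k=np.array([-j[1],j[0]])
print("TCP px",proj(d,[[*t,.0277]]))
for o in(.0125,.0425):
  for s in(1,-1):
    for w in(-.011,.011): print(o,s,w,np.round(proj(d,[[*(t+j*o*s+k*w),.032 if o<.02 else .043]]),1))
cx,cy=288,170
cv2.imwrite("pics/g3.png",cv2.resize(d["image"][cy-70:cy+60,cx-80:cx+80,::-1],None,fx=5,fy=5,interpolation=cv2.INTER_CUBIC))
E
```

```text
TCP px [[286.45521985 194.9459937 ]]
0.0125 1 -0.011 [[282.1 198. ]]
0.0125 1 0.011 [[291.9 197.6]]
0.0125 -1 -0.011 [[281.2 189.8]]
0.0125 -1 0.011 [[290.8 189.4]]
0.0425 1 -0.011 [[283.3 205. ]]
0.0425 1 0.011 [[293.4 204.5]]
0.0425 -1 -0.011 [[280.3 177. ]]
0.0425 -1 0.011 [[289.8 176.6]]
```

View pics/g3.png

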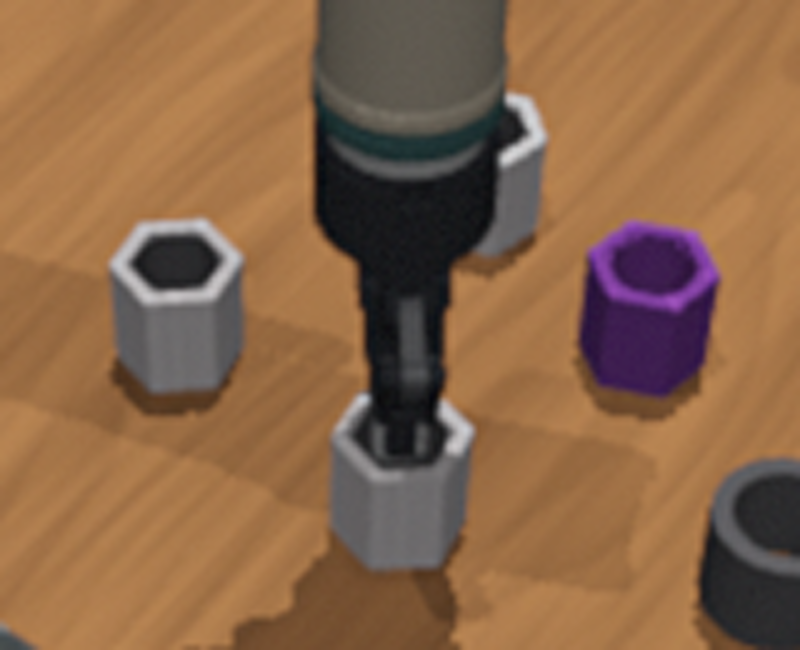

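drive_tool --series '[[[0,0,0,-0.0004,0.0006,-0.03,0.3],[0,0,0,0,0,-0.03,0.3],[0,0,0,0,0,-0.03,0.3],[0,0,0,0,0,0,0.3]]]'

```text
time_s: 6.85
position: [0.6134, 0.1171, 0.118]
ee_rot: [-0.001, 0.944, 0.33, 0.0]
ft_force: [-0.6, -0.1, -1.0]
finger_gap: 0.301
```

```bash
python3 plan.py .6138 .1165 .15 38.5 1; python3 - <<'E'
from h import *
d=get_image("scene"); print(np.round(edgefit(d,.617,.119,0,0)[0],4)); cx,cy=288,160
cv2.imwrite("pics/g4.png",cv2.resize(d["image"][cy-70:cy+60,cx-80:cx+80,::-1],None,fx=5,fy=5,interpolation=cv2.INTER_CUBIC))
E
```

```text
t 6.85 p [613.4 117.1 118. ] psi 38.49 tilt 0.08 gap 0.301 F [-0.6 -0.1 -1. ]
[-0.1, -0.0, -0.0, -0.0, 0.0007, -0.032]
[ 0.6178  0.1186 -0.3505]
```

View pics/g4.png

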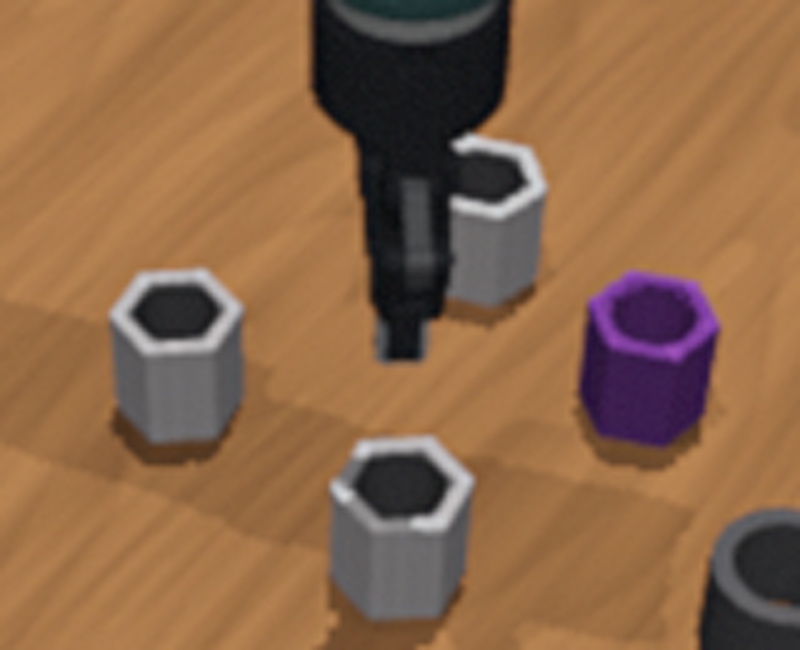

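drive_tool --series '[[[0,0,0,0,0,0,1],[0,0,0,0,0,0,1],[0,0,0,0,0,0,1],[0,0,0,0,0,0,1]]]'

```text
time_s: 7.4
position: [0.6095, 0.1158, 0.1126]
ee_rot: [-0.001, 0.944, 0.33, -0.005]
ft_force: [0.4, -0.1, 0.2]
finger_gap: 1.002
```

```bash
python3 - <<'E'
from h import *
d=get_image("scene"); s=sense(); t=np.array(s["position"]); print(np.round(t,4),s["finger_gap"]); cx,cy=288,160
a=np.radians(38.5-90); j=np.array([np.cos(a),np.sin(a),0])
im=cv2.resize(d["image"][cy-70:cy+60,cx-80:cx+80,::-1],None,fx=5,fy=5,interpolation=cv2.INTER_CUBIC)
for P,c in(([t,t+[0,0,.05]],(0,0,255)),([t+j*.0425+[0,0,.013],t+j*.0425+[0,0,.06]],(0,255,0)),([t-j*.0425+[0,0,.013],t-j*.0425+[0,0,.06]],(255,0,0)),([t+j*.057+[0,0,.013],t+j*.057+[0,0,.06]],(0,255,255))):
    u=(proj(d,P)-[cx-80,cy-70]+.5)*5; cv2.line(im,tuple(np.int32(u[0]).tolist()),tuple(np.int32(u[1]).tolist()),c,1)
cv2.imwrite("pics/g5.png",im)
E
```

```text
[0.6095 0.1159 0.1127] 1.0050111526353003
```

View pics/g5.png

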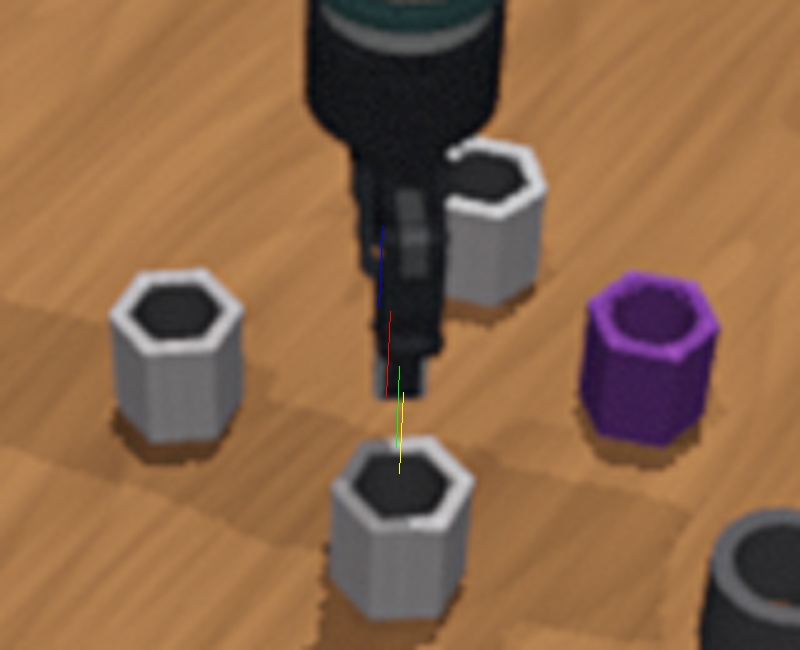

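Opening the jaws shows the fingertips sit about 20 mm higher in the image than the reported TCP implies. The fingers were hovering over the coupling and never enclosed it. I'll descend further in small steps, watching the force and the picture.

```bash
python3 plan.py .6138 .1165 .06 38.5 2
```

```text
t 7.45 p [609.5 115.9 112.7] psi 38.49 tilt 0.58 gap 1.005 F [-0.7 -0.5 -0.2]
[-0.2, 0.2, -0.0, 0.0021, 0.0012, 0.0263]
[-0.2, 0.2, -0.0, 0.002, 0.0012, 0.0263]
```

drive_tool --series '[[[-0.4,0.4,0,0.004,0.0024,0.02,1],[0,0,0,0,0,0.025,1],[0,0,0,0,0,0.02,1],[0,0,0,0,0,0.01,1],[0,0,0,0,0,0.005,1],[0,0,0,0,0,0,1]]]'

```text
time_s: 8.2
position: [0.6157, 0.1168, 0.0313]
ee_rot: [0.001, 0.944, 0.33, 0.001]
ft_force: [0.8, -0.4, -0.6]
finger_gap: 1.002
```

```bash
cat > shot.py <<'E'
from h import *
import sys
d=get_image("scene"); cx,cy=int(sys.argv[2]),int(sys.argv[3])
cv2.imwrite("pics/"+sys.argv[1],cv2.resize(d["image"][cy-60:cy+60,cx-80:cx+80,::-1],None,fx=5,fy=5,interpolation=cv2.INTER_CUBIC))
E
python3 plan.py .6138 .1165 .006 38.5 1; python3 shot.py g6.png 288 180
```

```text
t 8.2 p [615.7 116.8  31.3] psi 38.49 tilt 0.19 gap 1.002 F [ 0.8 -0.4 -0.6]
[0.2, -0.1, -0.0, -0.0017, -0.001, 0.0253]
```

View pics/g6.png

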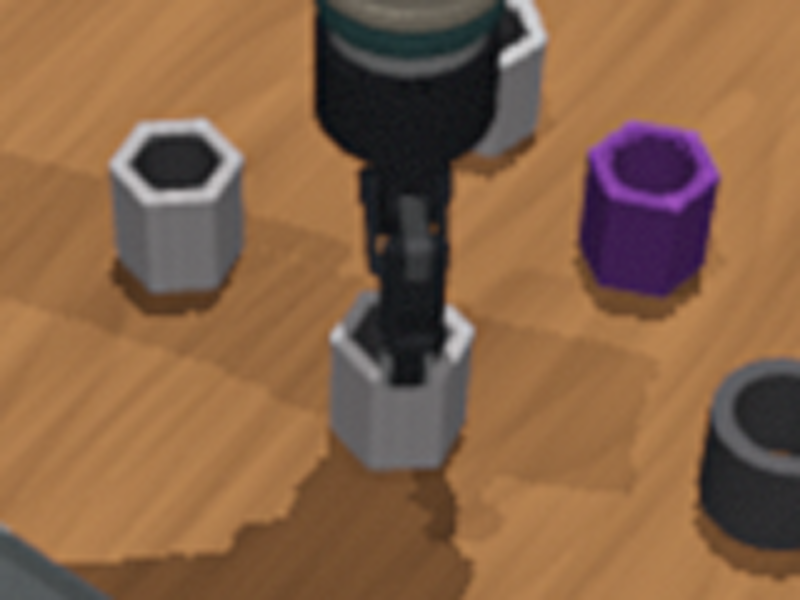

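drive_tool --series '[[[0.2,-0.1,0,-0.0017,-0.001,0.01,1],[0,0,0,0,0,0.008,1],[0,0,0,0,0,0.004,1],[0,0,0,0,0,0,1]]]'

```text
time_s: 8.75
position: [0.6147, 0.1167, 0.0092]
ee_rot: [-0.0, 0.944, 0.33, 0.001]
ft_force: [1.1, 0.3, -0.4]
finger_gap: 1.002
```

```bash
python3 plan.py .6138 .1165 .006 38.5 1; python3 shot.py g7.png 288 180
```

```text
t 8.75 p [614.7 116.7   9.2] psi 38.48 tilt 0.11 gap 1.002 F [ 1.1  0.3 -0.4]
[0.0, -0.1, -0.0, -0.0008, -0.0004, 0.0032]
```

View pics/g7.png

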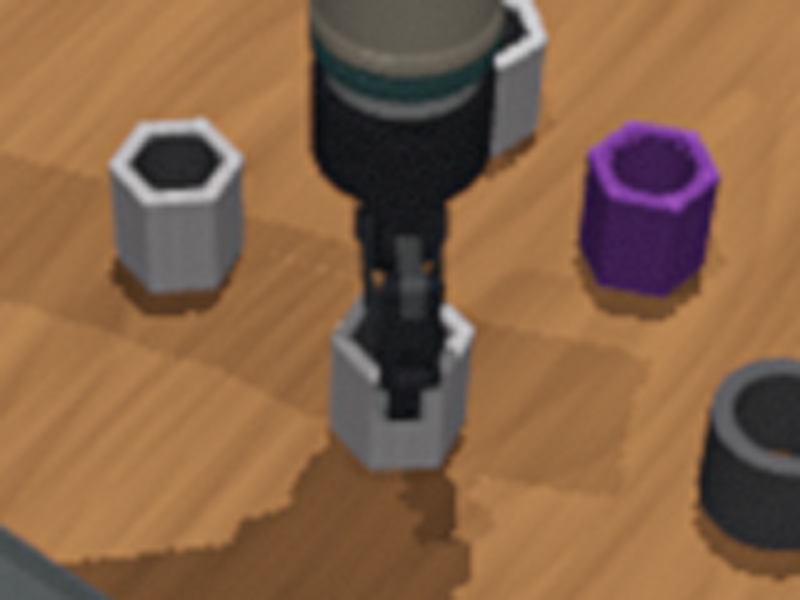

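drive_tool --series '[[[0,-0.1,0,-0.0005,-0.0004,0.001,0.6],[0,0,0,0,0,0,0.4],[0,0,0,0,0,0,0.4],[0,0,0,0,0,0,0.4]]]' --force 50

```text
time_s: 9.3
position: [0.6146, 0.1166, 0.0091]
ee_rot: [0.0, 0.944, 0.329, 0.001]
ft_force: [0.6, -0.5, -1.6]
finger_gap: 0.629
```

```bash
python3 plan.py .6138 .1165 .15 38.5 5; python3 shot.py g8.png 288 180
```

```text
t 9.3 p [614.6 116.6   9.1] psi 38.48 tilt 0.09 gap 0.629 F [ 0.6 -0.5 -1.6]
[0.0, -0.0, -0.0, -0.0001, -0.0001, -0.0282]
[0.0, -0.0, -0.0, -0.0001, -0.0001, -0.0282]
[0.0, -0.0, -0.0, -0.0001, -0.0001, -0.0282]
[0.0, -0.0, -0.0, -0.0001, -0.0001, -0.0282]
[0.0, -0.0, -0.0, -0.0001, -0.0001, -0.0282]
```

View pics/g8.png

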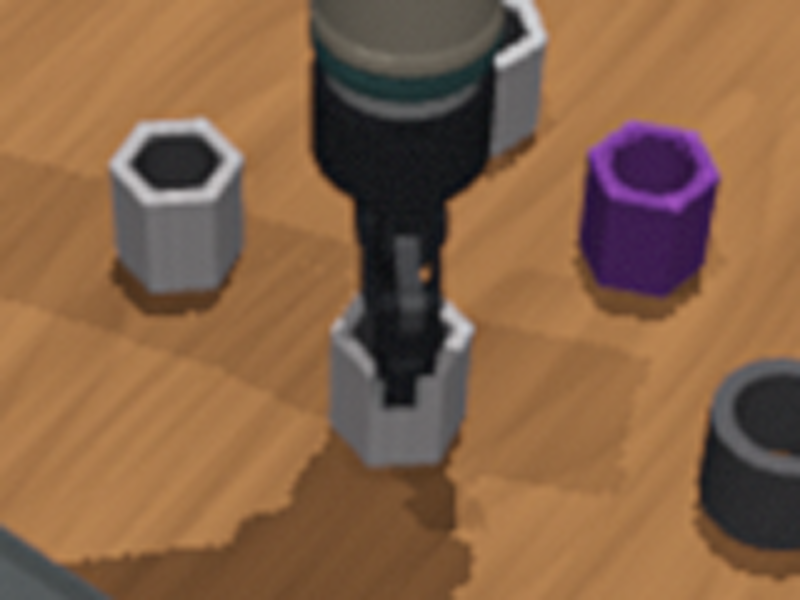

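drive_tool --series '[[[0,0,0,0,0,-0.01,0.4],[0,0,0,0,0,-0.03,0.4],[0,0,0,0,0,-0.035,0.4],[0,0,0,0,0,-0.02,0.4],[0,0,0,0,0,0,0.4]]]'

```text
time_s: 9.98
position: [0.6138, 0.1167, 0.1079]
ee_rot: [0.0, 0.944, 0.33, 0.0]
ft_force: [-0.1, 0.1, -2.7]
finger_gap: 0.627
```

```bash
python3 plan.py .6231 -.1137 .11 -3.6 9; python3 shot.py g9.png 288 160
```

```text
t 9.97 p [613.8 116.7 107.9] psi 38.49 tilt 0.03 gap 0.627 F [-0.1  0.1 -2.7]
[0.0, -0.0, 4.7, -0.0151, 0.0207, -0.0002]
[0.0, -0.0, 4.7, -0.0134, 0.0218, -0.0002]
[0.0, -0.0, 4.7, -0.0116, 0.0229, -0.0002]
[0.0, -0.0, 4.7, -0.0097, 0.0237, -0.0002]
[0.0, -0.0, 4.7, -0.0077, 0.0244, -0.0002]
[0.0, -0.0, 4.7, -0.0057, 0.025, -0.0002]
[0.0, -0.0, 4.7, -0.0036, 0.0254, -0.0002]
[0.0, -0.0, 4.7, -0.0015, 0.0256, -0.0002]
[0.0, -0.0, 4.7, 0.0006, 0.0256, -0.0002]
```

View pics/g9.png

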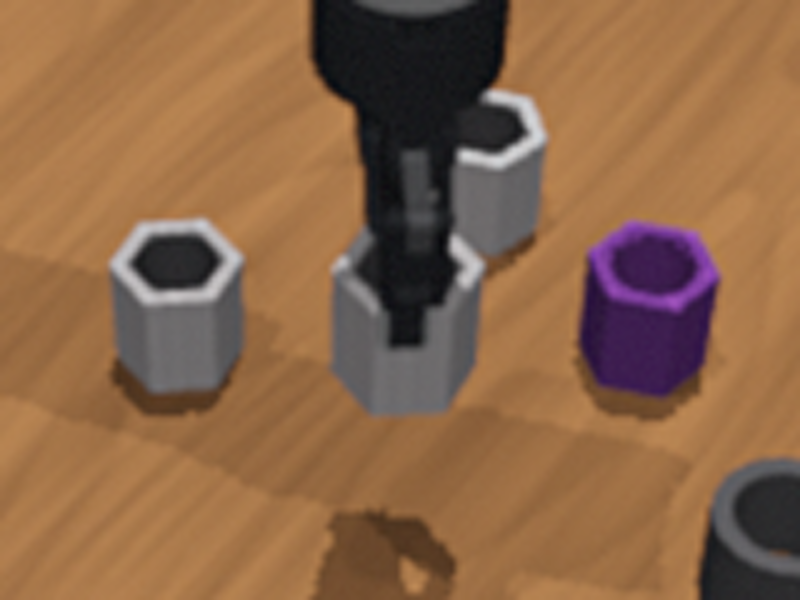

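drive_tool --series '[[[0,0,4.7,-0.0151,0.0207,0,0.4],[0,0,4.7,-0.0134,0.0218,0,0.4],[0,0,4.7,-0.0116,0.0229,0,0.4],[0,0,4.7,-0.0097,0.0237,0,0.4],[0,0,4.7,-0.0077,0.0244,0,0.4],[0,0,4.7,-0.0057,0.025,0,0.4],[0,0,4.7,-0.0036,0.025,0,0.4],[0,0,4.7,-0.0015,0.02,0,0.4],[0,0,3,0,0.012,0,0.4],[0,0,1,0,0.005,0,0.4],[0,0,0,0,0,0,0.4]]]'

```text
time_s: 11.4
position: [0.6135, -0.1164, 0.1038]
ee_rot: [0.001, 0.999, -0.053, -0.004]
ft_force: [-0.2, 1.1, -2.5]
finger_gap: 0.63
```

```bash
python3 plan.py .6231 -.1137 .09 -3.6 1
```

```text
t 11.4 p [ 613.5 -116.4  103.8] psi -6.11 tilt 0.45 gap 0.63 F [-0.2  1.1 -2.5]
[0.2, 0.4, -2.5, 0.0093, -0.0038, 0.0137]
```

drive_tool --series '[[[0.2,0.4,-2.5,0.0093,-0.0038,0.006,0.4],[0,0,0,0,0,0.005,0.4],[0,0,0,0,0,0,0.4]]]'

```text
time_s: 11.78
position: [0.6242, -0.11, 0.0915]
ee_rot: [-0.001, 1.0, -0.028, -0.0]
ft_force: [0.6, -0.2, -2.1]
finger_gap: 0.63
```

```bash
python3 plan.py .6231 -.1137 .09 -3.6 1; cat > fit.py <<'E'
from h import *
from plan import T,TO,TH
import sys
# args: name x y z0(bottom) per fit triple
L=np.array(list(map(float,sys.argv[2:]))).reshape(-1,3)
for n in("top","scene"):
    d=get_image(n)
    for x,y,z in L:
        p,c=edgefit(d,x,y,TH,z,fixyaw=False); v=p[:2]-TO
        print(n,np.round(p[:2]*1000,1),"yaw",round(np.degrees(p[2]),1),"c",round(c,1),"tray",np.round(1000*np.array([np.cos(TH)*v[0]+np.sin(TH)*v[1],-np.sin(TH)*v[0]+np.cos(TH)*v[1]]),1))
    u=proj(d,[[*TO,.05]])[0]; cx,cy=np.int32(u)+([0,0] if n=="top" else [0,-10])
    im=cv2.resize(d["image"][cy-60:cy+60,cx-80:cx+80,::-1],None,fx=5,fy=5,interpolation=cv2.INTER_CUBIC); cv2.imwrite(f"pics/{sys.argv[1]}_{n}.png",im)
E
python3 fit.py m1 .681 -.089 .006 .677 -.146 .006 .6265 -.114 .087
```

```text
t 11.78 p [ 624.2 -110.    91.5] psi -3.17 tilt 0.17 gap 0.63 F [ 0.6 -0.2 -2.1]
[-0.2, 0.0, 0.4, -0.0009, 0.0037, 0.0015]
top [683.2 -87.8] yaw -0.7 c -74.1 tray [50.7 29.6]
top [ 677.8 -149.1] yaw -5.9 c -56.2 tray [ 49.1 -31.9]
top [ 626. -108.] yaw -1.6 c -45.9 tray [-5.2  5.9]
scene [680.6 -88.1] yaw -3.4 c -135.7 tray [48.1 29.1]
scene [ 677.5 -145.7] yaw -4.8 c -117.9 tray [ 48.6 -28.5]
scene [ 630.1 -111.8] yaw -1.0 c -60.8 tray [-0.9  2.3]
```

View pics/m1_scene.png

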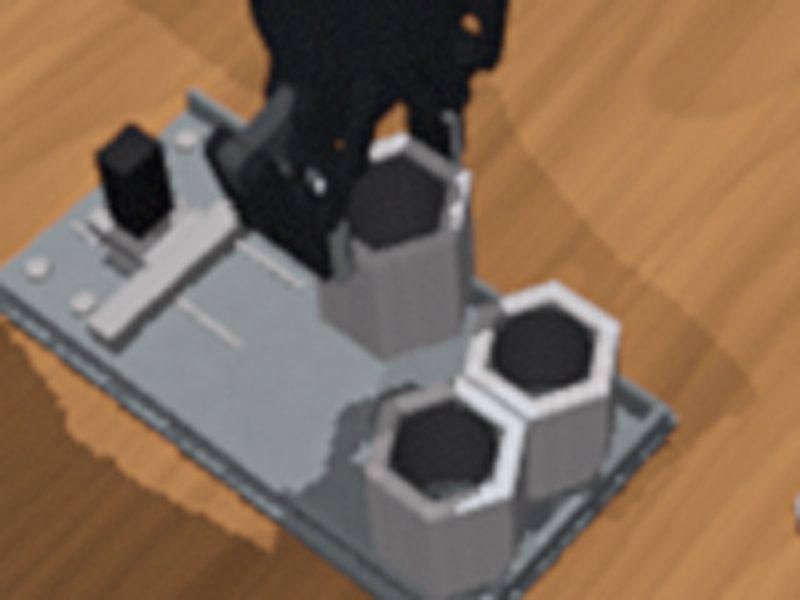

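View pics/m1_top.png

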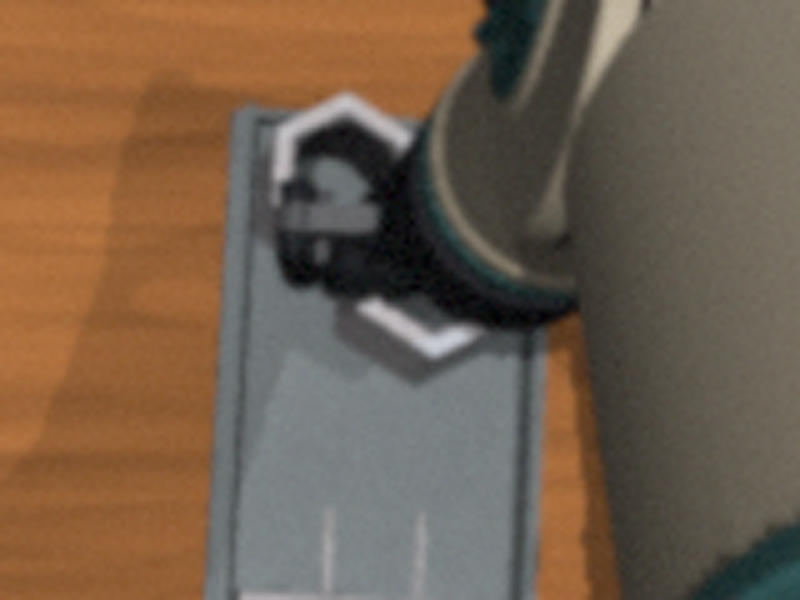

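drive_tool --series '[[[-0.2,0,0.4,-0.0009,0.0037,0,0.4],[0,0,0,0,0,0,0.4],[0,0,0,0,0,0,0.4]]]'

```text
time_s: 12.25
position: [0.6234, -0.1144, 0.0925]
ee_rot: [0.001, 0.999, -0.032, 0.001]
ft_force: [0.0, -0.1, -2.4]
finger_gap: 0.63
```

```bash
cat > over.py <<'E'
from plan import *
# over.py name offx offy pickz  : overlay predicted held coupling
nm,ox_,oy_,pz,base=sys.argv[1],*map(float,sys.argv[2:6])
s,p,r=cur(); m=r.as_matrix(); psi=np.arctan2(m[1,0],m[0,0]); go(*p,np.degrees(psi),1)
c=p+m@np.array([ox_,oy_,0]); z=p[2]-pz
v=c[:2]-TO; print("held tray",np.round(1000*np.array([np.cos(TH)*v[0]+np.sin(TH)*v[1],-np.sin(TH)*v[0]+np.cos(TH)*v[1]]),1),"z",round(z,4))
for n in("top","scene"):
    d=get_image(n); u=proj(d,[[*c[:2],z+.03]])[0]; a,b=np.int32(u)-[50,45]
    a=max(a,0);b=max(b,0)
    im=cv2.resize(d["image"][b:b+90,a:a+100,::-1],None,fx=6,fy=6,interpolation=cv2.INTER_CUBIC)
    for zz,rr,col in((z+.06,.03175,(0,0,255)),(z,.03175,(0,255,0))):
        q=proj(d,hexring(c[0],c[1],psi+base,zz,rr)); cv2.polylines(im,[np.int32(((q+.5-[a,b])*6-.5)*16)],True,col,1,cv2.LINE_AA,4)
    cv2.imwrite(f"pics/{nm}_{n}.png",im)
E
python3 over.py o1 .0033 0 .0091 0; python3 plan.py .6231 -.1137 .03 -3.6 3
```

```text
t 12.25 p [ 623.4 -114.4   92.5] psi -3.64 tilt 0.11 gap 0.63 F [ 0.  -0.1 -2.4]
[0.1, -0.1, -0.0, 0.0, 0.0, 0.0]
held tray [-4.1 -0.7] z 0.0834
t 12.35 p [ 623.4 -114.5   92.5] psi -3.64 tilt 0.11 gap 0.629 F [-0.6  0.4 -3. ]
[0.0, -0.0, -0.0, -0.0001, -0.0003, 0.0208]
[0.0, -0.0, -0.0, -0.0001, -0.0003, 0.0208]
[0.0, -0.0, -0.0, -0.0001, -0.0003, 0.0208]
```

View pics/o1_scene.png

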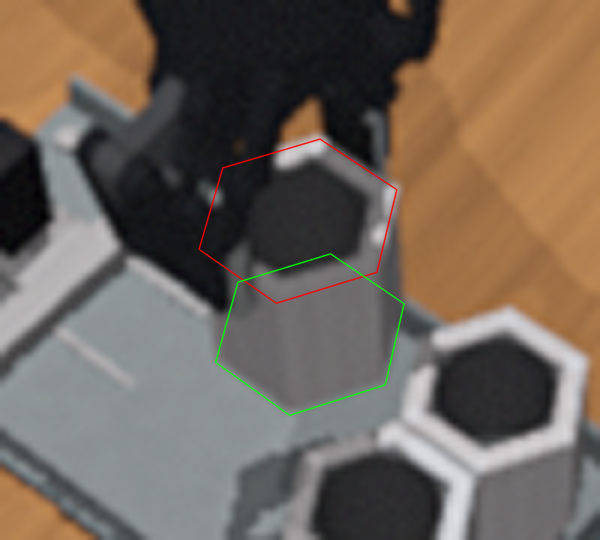

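drive_tool --series '[[[0,0,0,-0.0003,-0.0008,0.015,0.4],[0,0,0,0,0,0.02,0.4],[0,0,0,0,0,0.015,0.4],[0,0,0,0,0,0.004,0.4],[0,0,0,0,0,0,0.4]]]'

```text
time_s: 12.98
position: [0.6226, -0.1133, 0.0343]
ee_rot: [0.0, 0.999, -0.032, -0.0]
ft_force: [-0.0, -0.4, -2.2]
finger_gap: 0.628
```

```bash
python3 over.py o2 .0033 0 .0091 0; python3 plan.py .6231 -.1137 .016 -3.6 1
```

```text
t 12.97 p [ 622.6 -113.3   34.3] psi -3.63 tilt 0.06 gap 0.628 F [-0.  -0.4 -2.2]
[0.1, 0.0, 0.0, 0.0, 0.0, 0.0]
held tray [-5.   0.4] z 0.0252
t 13.07 p [ 623.  -113.3   35. ] psi -3.62 tilt 0.08 gap 0.63 F [ 0.8  0.4 -1.3]
[0.1, -0.1, -0.0, 0.0001, 0.0004, 0.019]
```

View pics/o2_scene.png

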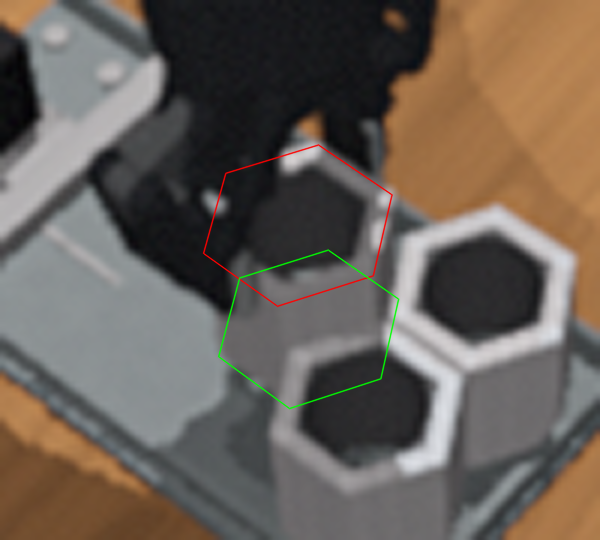

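View pics/o2_top.png

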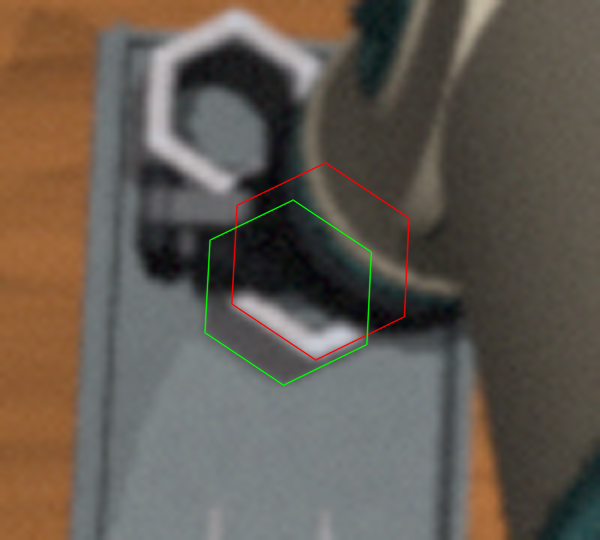

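drive_tool --series '[[[0,0,0,0,0,0.008,0.4],[0,0,0,0,0,0.007,0.4],[0,0,0,0,0,0.003,0.4],[0,0,0,0,0,0.001,0.4],[0,0,0,0,0,0,0.4]]]'

```text
time_s: 13.7
position: [0.624, -0.1135, 0.0158]
ee_rot: [0.001, 0.999, -0.032, 0.002]
ft_force: [0.1, 0.0, -2.3]
finger_gap: 0.63
```

```bash
python3 plan.py .6231 -.1137 .0152 -3.6 1
```

```text
t 13.7 p [ 624.  -113.5   15.8] psi -3.63 tilt 0.2 gap 0.63 F [ 0.1  0.  -2.3]
[0.1, -0.2, -0.0, -0.0009, 0.0002, 0.0006]
```

drive_tool --series '[[[0.1,-0.2,0,0.0015,0,0,0.4],[0,0,0,0.0015,0,0,0.4],[0,0,0,0.001,0,0,0.4],[0,0,0,0,0,0,0.4]]]'

```text
time_s: 14.2
position: [0.6285, -0.1139, 0.0162]
ee_rot: [-0.0, 0.999, -0.032, -0.0]
ft_force: [0.0, 0.4, -1.4]
finger_gap: 0.63
```

```bash
python3 over.py o3 .0033 0 .0091 0
```

```text
t 14.2 p [ 628.5 -113.9   16.2] psi -3.63 tilt 0.03 gap 0.63 F [ 0.   0.4 -1.4]
[-0.0, 0.0, -0.0, 0.0, 0.0, 0.0]
held tray [1.  0.2] z 0.0071
```

View pics/o3_scene.png

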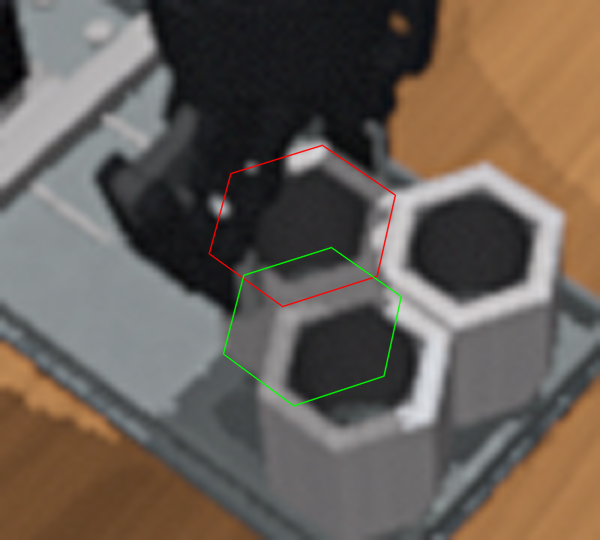

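drive_tool --series '[[[0,0,0,0.0005,0,0.0012,0.4],[0,0,0,0,0,0,0.8],[0,0,0,0,0,0,0.85],[0,0,0,0,0,0,0.85],[0,0,0,0,0,-0.02,0.85],[0,0,0,0,0,-0.035,0.85],[0,0,0,0,0,-0.04,1],[0,0,0,0,0,-0.02,1]]]'

```text
time_s: 15.3
position: [0.6297, -0.1141, 0.137]
ee_rot: [-0.0, 0.999, -0.032, 0.001]
ft_force: [0.9, -1.2, -0.6]
finger_gap: 1.006
```

```bash
python3 - <<'E'
from plan import *
go(.5365,.316,.13,137,10)
go(.469,.1494,.10,39.5,8)
E
python3 fit.py m2 .681 -.089 .006 .677 -.146 .006 .6315 -.114 .006
```

```text
t 15.3 p [ 629.7 -114.1  137. ] psi -3.64 tilt 0.13 gap 1.006 F [ 0.9 -1.2 -0.6]
[0.0, -0.0, -14.1, -0.012, -0.0423, 0.0007]
[0.0, -0.0, -14.1, -0.0014, -0.044, 0.0007]
[0.0, -0.0, -14.1, 0.0093, -0.043, 0.0007]
[0.0, -0.0, -14.1, 0.0195, -0.0394, 0.0007]
[0.0, -0.0, -14.1, 0.0285, -0.0335, 0.0007]
[0.0, -0.0, -14.1, 0.0358, -0.0256, 0.0007]
[0.0, -0.0, -14.1, 0.041, -0.0161, 0.0007]
[0.0, -0.0, -14.1, 0.0436, -0.0057, 0.0007]
[0.0, -0.0, -14.1, 0.0437, 0.0051, 0.0007]
[0.0, -0.0, -14.1, 0.0412, 0.0156, 0.0007]
t 15.3 p [ 629.7 -114.1  137. ] psi -3.64 tilt 0.13 gap 1.006 F [ 0.9 -1.2 -0.6]
[0.0, -0.0, -5.4, -0.0222, -0.0316, 0.0046]
[0.0, -0.0, -5.4, -0.0191, -0.0335, 0.0046]
[0.0, -0.0, -5.4, -0.0158, -0.0352, 0.0046]
[0.0, -0.0, -5.4, -0.0125, -0.0365, 0.0046]
[0.0, -0.0, -5.4, -0.009, -0.0375, 0.0046]
[0.0, -0.0, -5.4, -0.0054, -0.0382, 0.0046]
[0.0, -0.0, -5.4, -0.0018, -0.0385, 0.0046]
[0.0, -0.0, -5.4, 0.0018, -0.0385, 0.0046]
top [684.6 -87.4] yaw 38.0 c -36.1 tray [52.  30.1]
top [ 670.  -143.2] yaw 7.5 c -20.3 tray [ 41.  -26.5]
top [ 631.4 -114. ] yaw -4.0 c -106.2 tray [0.6 0.2]
scene [680.9 -88.1] yaw -2.4 c -123.6 tray [48.4 29.2]
scene [ 677.5 -145.8] yaw -4.5 c -106.2 tray [ 48.6 -28.6]
scene [ 630.3 -113.2] yaw -4.7 c -116.8 tray [-0.6  1. ]
```

View pics/m2_scene.png

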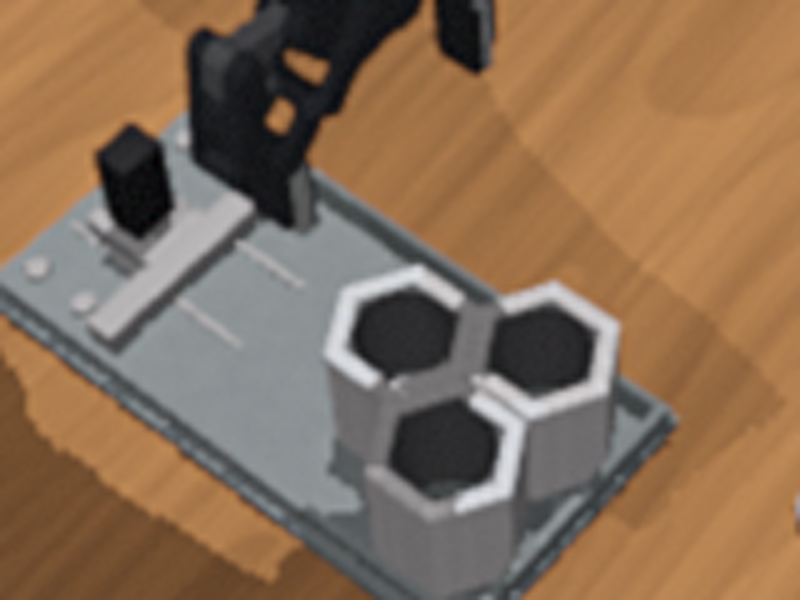

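drive_tool --series '[[[0,0,-5.4,-0.0222,-0.0316,0.0046,1],[0,0,-5.4,-0.0191,-0.0335,0.0046,1],[0,0,-5.4,-0.0158,-0.0352,0.0046,1],[0,0,-5.4,-0.0125,-0.0365,0.0046,1],[0,0,-5.4,-0.009,-0.0375,0.0046,1],[0,0,-5.4,-0.0054,-0.0382,0.0046,1],[0,0,-5.4,-0.0018,-0.034,0.0046,1],[0,0,-4,0.0018,-0.02,0.0046,1],[0,0,0,0,-0.006,0,1],[0,0,0,0,0,0,1]]]'

```text
time_s: 16.65
position: [0.4716, 0.1376, 0.0979]
ee_rot: [0.002, 0.942, 0.337, 0.002]
ft_force: [0.7, -0.2, 1.2]
finger_gap: 1.002
```

```bash
python3 plan.py .469 .1494 .075 39.6 1
```

```text
t 16.65 p [471.6 137.6  97.9] psi 39.33 tilt 0.38 gap 1.002 F [ 0.7 -0.2  1.2]
[0.3, -0.2, -0.3, 0.0054, -0.0109, 0.0229]
```

drive_tool --series '[[[0.3,-0.2,-0.3,0.0054,-0.0109,0.015,1],[0,0,0,0,0,0.008,1],[0,0,0,0,0,0,1]]]'

```text
time_s: 17.02
position: [0.4705, 0.1478, 0.073]
ee_rot: [0.001, 0.942, 0.337, -0.0]
ft_force: [-0.3, -0.8, 0.4]
finger_gap: 1.002
```

```bash
python3 plan.py .469 .1494 .0085 39.6 1;python3 - <<'E'
from h import *
d=get_image("scene"); print(proj(d,[[.469,.1494,.03]]))
E
```

```text
t 17.02 p [470.5 147.8  73. ] psi 39.35 tilt 0.12 gap 1.002 F [-0.3 -0.8  0.4]
[0.1, 0.0, -0.2, -0.0001, -0.0023, 0.0645]
[[243.17919884 160.98168501]]
```

drive_tool --series '[[[0.1,0,-0.2,0,-0.0023,0.012,1],[0,0,0,0,0,0.02,1],[0,0,0,0,0,0.018,1],[0,0,0,0,0,0.007,1],[0,0,0,0,0,0.002,1],[0,0,0,0,0,0,1]]]'

```text
time_s: 17.82
position: [0.4698, 0.1495, 0.0117]
ee_rot: [0.0, 0.941, 0.338, 0.001]
ft_force: [0.5, -0.3, -0.4]
finger_gap: 1.003
```

```bash
python3 plan.py .469 .1494 .0085 39.6 1;python3 shot.py c1.png 243 150
```

```text
t 17.82 p [469.8 149.5  11.7] psi 39.5 tilt 0.07 gap 1.003 F [ 0.5 -0.3 -0.4]
[0.0, -0.1, -0.1, -0.0007, -0.0005, 0.0032]
```

View pics/c1.png

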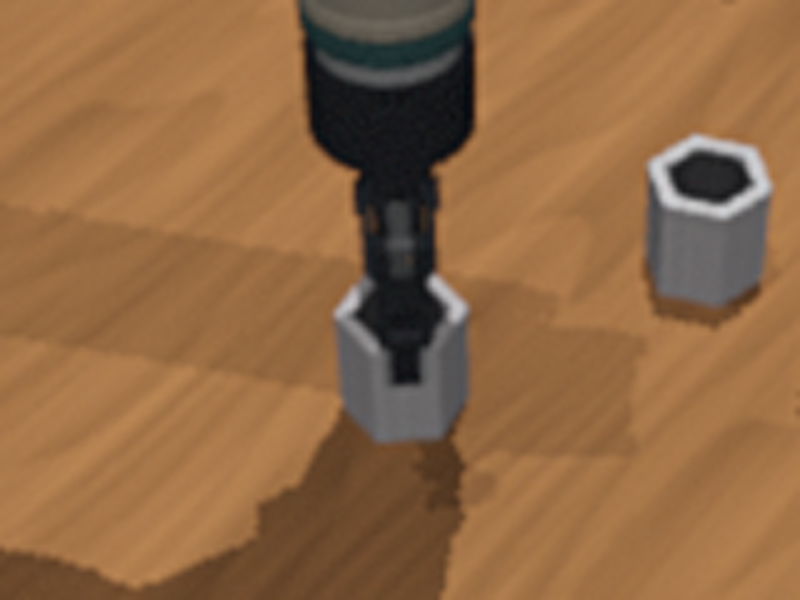

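Near finger is outside the near flat with its tip at crop (405,380), well below the rim; I close here.

drive_tool --series '[[[0,-0.1,0,-0.0005,-0.0005,0.003,0.6],[0,0,0,0,0,0,0.4],[0,0,0,0,0,0,0.4],[0,0,0,0,0,0,0.4]]]' --force 50

```text
time_s: 18.38
position: [0.4699, 0.1497, 0.0099]
ee_rot: [0.0, 0.941, 0.338, 0.001]
ft_force: [-0.0, 0.3, -0.7]
finger_gap: 0.626
```

```bash
python3 plan.py .469 .1494 .1 39.6 1
```

```text
t 18.38 p [469.9 149.7   9.9] psi 39.49 tilt 0.12 gap 0.626 F [-0.   0.3 -0.7]
[0.1, -0.1, -0.1, -0.0008, -0.0002, -0.0901]
```

drive_tool --series '[[[0,0,0,0,0,-0.01,0.4],[0,0,0,0,0,-0.03,0.4],[0,0,0,0,0,-0.035,0.4],[0,0,0,0,0,-0.02,0.4],[0,0,0,0,0,0,0.4]]]'

```text
time_s: 19.0
position: [0.4693, 0.1496, 0.1092]
ee_rot: [0.001, 0.941, 0.338, 0.001]
ft_force: [1.2, -0.3, -1.8]
finger_gap: 0.631
```

```bash
python3 -c "
from plan import *
t=T(-.0525,-.0277);print(t);go(*t,.11,56.4,9)"
```

```text
[ 0.5766643  -0.13854884]
t 19.0 p [469.3 149.6 109.2] psi 39.5 tilt 0.11 gap 0.631 F [ 1.2 -0.3 -1.8]
[0.0, -0.0, -1.9, -0.0112, 0.0323, -0.0]
[0.0, -0.0, -1.9, -0.0122, 0.0319, -0.0001]
[0.0, -0.0, -1.9, -0.0133, 0.0315, -0.0001]
[0.0, -0.0, -1.9, -0.0143, 0.031, -0.0001]
[0.0, -0.0, -1.9, -0.0153, 0.0306, -0.0001]
[0.0, -0.0, -1.9, -0.0163, 0.03, -0.0001]
[0.0, -0.0, -1.9, -0.0173, 0.0295, -0.0001]
[0.0, -0.0, -1.9, -0.0182, 0.0289, -0.0001]
[0.0, -0.0, -1.9, -0.0192, 0.0283, -0.0001]
```

drive_tool --series '[[[0,0,-1.9,-0.0112,0.0323,0,0.4],[0,0,-1.9,-0.0122,0.0319,0,0.4],[0,0,-1.9,-0.0133,0.0315,0,0.4],[0,0,-1.9,-0.0143,0.031,0,0.4],[0,0,-1.9,-0.0153,0.0306,0,0.4],[0,0,-1.9,-0.0163,0.03,0,0.4],[0,0,-1.9,-0.0173,0.0295,0,0.4],[0,0,-1.9,-0.014,0.022,0,0.4],[0,0,-1.5,-0.008,0.012,0,0.4],[0,0,0,-0.003,0.004,0,0.4],[0,0,0,0,0,0,0.4]]]'

```text
time_s: 20.38
position: [0.5658, -0.1238, 0.0986]
ee_rot: [-0.004, 0.879, 0.476, -0.006]
ft_force: [-0.4, 0.7, -1.8]
finger_gap: 0.631
```

```bash
python3 -c "
from plan import *
t=T(-.0525,-.0277);go(*t,.09,56.4,1)"
```

```text
t 20.38 p [ 565.8 -123.8   98.6] psi 56.89 tilt 0.86 gap 0.631 F [-0.4  0.7 -1.8]
[-0.8, 0.4, 0.5, -0.0064, 0.0173, 0.0084]
```

drive_tool --series '[[[-0.8,0.4,0.5,-0.006,0.0165,0.004,0.4],[0,0,0,0,0,0,0.4],[0,0,0,0,0,0,0.4]]]'

```text
time_s: 20.75
position: [0.5766, -0.1367, 0.0937]
ee_rot: [-0.0, 0.881, 0.473, 0.001]
ft_force: [0.4, -0.5, -0.9]
finger_gap: 0.631
```

```bash
python3 -c "
from plan import *
t=T(-.0525,-.0277);go(*t,.05,56.4,1)"
```

```text
t 20.75 p [ 576.6 -136.7   93.7] psi 56.48 tilt 0.07 gap 0.631 F [ 0.4 -0.5 -0.9]
[0.0, -0.1, 0.1, -0.0016, 0.0011, 0.0437]
```

drive_tool --series '[[[0,-0.1,0.1,-0.0016,0.0011,0.015,0.4],[0,0,0,0,0,0.02,0.4],[0,0,0,0,0,0.015,0.4],[0,0,0,0,0,0.004,0.4],[0,0,0,0,0,0,0.4]]]'

```text
time_s: 21.38
position: [0.5761, -0.1375, 0.0361]
ee_rot: [-0.0, 0.881, 0.473, -0.001]
ft_force: [-0.1, 0.2, -1.8]
finger_gap: 0.629
```

```bash
python3 -c "
from plan import *
t=T(-.0525,-.0277);go(*t,.022,56.4,1)"
python3 over.py o4 -.0009 0 .0099 0
```

```text
t 21.38 p [ 576.1 -137.5   36.1] psi 56.46 tilt 0.07 gap 0.629 F [-0.1  0.2 -1.8]
[-0.1, 0.0, 0.1, -0.0005, 0.0011, 0.0141]
t 21.38 p [ 576.1 -137.5   36.1] psi 56.46 tilt 0.07 gap 0.629 F [-0.1  0.2 -1.8]
[-0.1, 0.0, -0.0, 0.0, 0.0, 0.0]
held tray [-53.6 -27.5] z 0.0262
```

View pics/o4_scene.png

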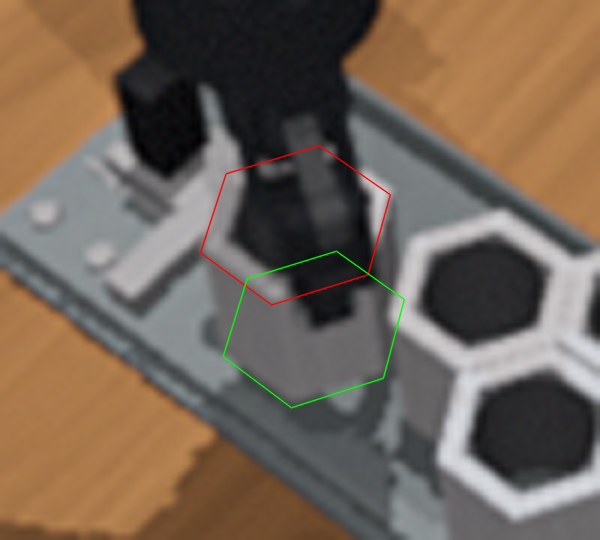

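View pics/o4_top.png

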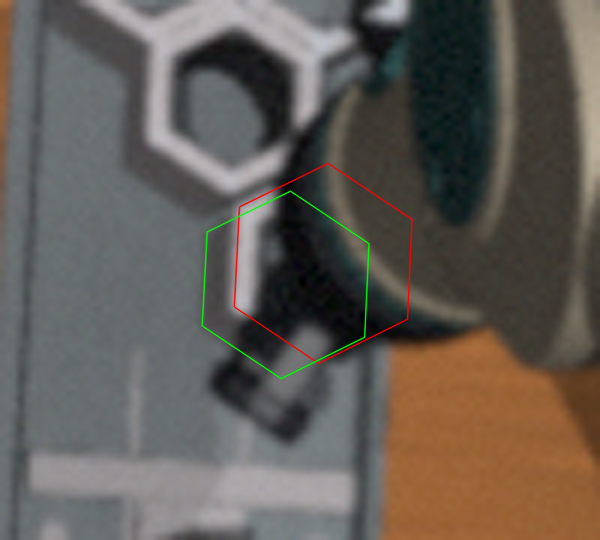

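drive_tool --series '[[[0,0,0.1,-0.0005,0.0011,0.008,0.4],[0,0,0,0,0,0.007,0.4],[0,0,0,0,0,0.003,0.4],[0,0,0,0,0,0.001,0.4],[0,0,0,0,0,0,0.4]]]'

```text
time_s: 22.1
position: [0.578, -0.1391, 0.0174]
ee_rot: [0.001, 0.882, 0.472, 0.001]
ft_force: [-0.5, 0.5, -1.4]
finger_gap: 0.627
```

```bash
python3 -c "
from plan import *
t=T(-.0485,-.0277);go(*t,.0155,56.4,1)"
python3 over.py o5 -.0009 0 .0099 0
```

```text
t 22.1 p [ 578.  -139.1   17.4] psi 56.33 tilt 0.11 gap 0.627 F [-0.5  0.5 -1.4]
[0.1, -0.0, -0.1, 0.0017, 0.002, 0.0019]
t 22.1 p [ 578.  -139.1   17.4] psi 56.33 tilt 0.11 gap 0.627 F [-0.5  0.5 -1.4]
[0.1, -0.0, -0.0, 0.0, 0.0, 0.0]
held tray [-51.5 -28.9] z 0.0075
```

View pics/o5_scene.png

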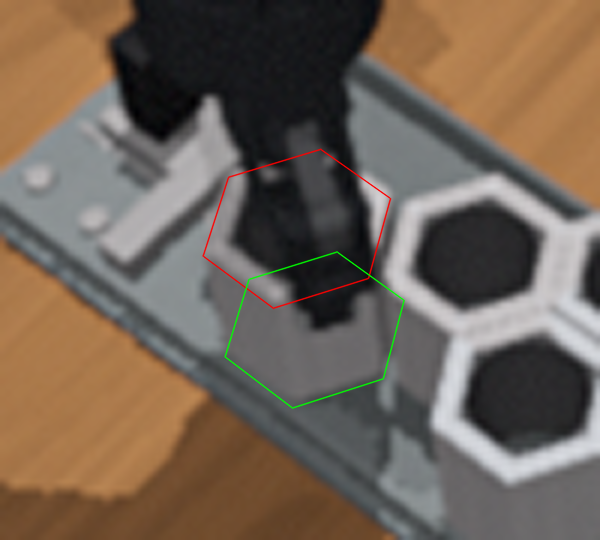

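drive_tool --series '[[[0,0,0,0.0013,0.0016,0.0008,0.4],[0,0,0,0.0003,0.0003,0.0005,0.4],[0,0,0,0,0,0,0.4],[0,0,0,0,0,0,0.4]]]'

```text
time_s: 22.7
position: [0.5812, -0.1388, 0.0165]
ee_rot: [0.001, 0.882, 0.472, 0.001]
ft_force: [0.3, -0.3, -2.0]
finger_gap: 0.629
```

```bash
python3 over.py o6 -.0009 0 .0099 0
```

```text
t 22.7 p [ 581.2 -138.8   16.5] psi 56.33 tilt 0.17 gap 0.629 F [ 0.3 -0.3 -2. ]
[0.2, -0.0, -0.0, 0.0, 0.0, 0.0]
held tray [-48.4 -28.4] z 0.0066
```

View pics/o6_scene.png

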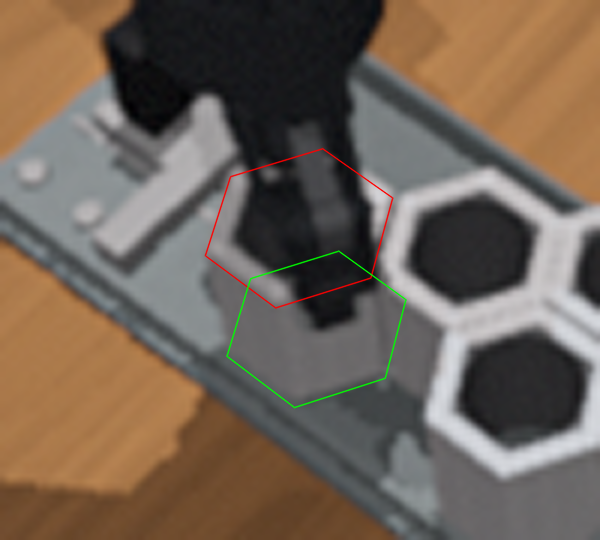

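drive_tool --series '[[[0.2,0,0,-0.0006,0.0004,0.0008,0.4],[0,0,0,0,0,0,0.75],[0,0,0,0,0,0,0.8],[0,0,0,0,0,0,0.8],[0,0,0,0,0,-0.02,0.8],[0,0,0,0,0,-0.035,0.8],[0,0,0,0,0,-0.04,1],[0,0,0,0,0,-0.02,1]]]'

```text
time_s: 23.8
position: [0.5802, -0.1395, 0.1326]
ee_rot: [-0.002, 0.882, 0.472, -0.001]
ft_force: [-0.6, -0.4, -0.7]
finger_gap: 1.004
```

```bash
python3 plan.py .5364 .316 .1 77 12; 
python3 fit.py m3 .681 -.089 .006 .677 -.146 .006 .6315 -.114 .006 .5815 -.139 .006
```

```text
t 23.8 p [ 580.2 -139.5  132.6] psi 56.34 tilt 0.22 gap 1.004 F [-0.6 -0.4 -0.7]
[-0.0, -0.0, -1.7, 0.0296, -0.0241, 0.0028]
[-0.0, -0.0, -1.7, 0.0303, -0.0232, 0.0028]
[-0.0, -0.0, -1.7, 0.031, -0.0222, 0.0028]
[-0.0, -0.0, -1.7, 0.0316, -0.0213, 0.0028]
[-0.0, -0.0, -1.7, 0.0322, -0.0203, 0.0028]
[-0.0, -0.0, -1.7, 0.0328, -0.0194, 0.0028]
[-0.0, -0.0, -1.7, 0.0334, -0.0184, 0.0027]
[-0.0, -0.0, -1.7, 0.0339, -0.0174, 0.0027]
[-0.0, -0.0, -1.7, 0.0345, -0.0163, 0.0027]
[-0.0, -0.0, -1.7, 0.0349, -0.0153, 0.0027]
[-0.0, -0.0, -1.7, 0.0354, -0.0142, 0.0027]
[-0.0, -0.0, -1.7, 0.0358, -0.0132, 0.0027]
top [681.1 -89. ] yaw -3.4 c -132.2 tray [48.6 28.3]
top [ 677.6 -146.4] yaw -4.8 c -130.4 tray [ 48.7 -29.2]
top [ 632.6 -113.7] yaw -3.4 c -122.2 tray [1.8 0.7]
top [ 579.7 -139.2] yaw -3.6 c -64.6 tray [-49.4 -28.2]
scene [680.7 -88.2] yaw -3.1 c -141.0 tray [48.2 29.1]
scene [ 677.1 -145.9] yaw -3.9 c -159.2 tray [ 48.2 -28.7]
scene [ 631.9 -113.2] yaw -3.1 c -135.8 tray [1.  1.1]
scene [ 579.1 -138.7] yaw -2.4 c -119.9 tray [-50.1 -27.7]
```

View pics/m3_scene.png

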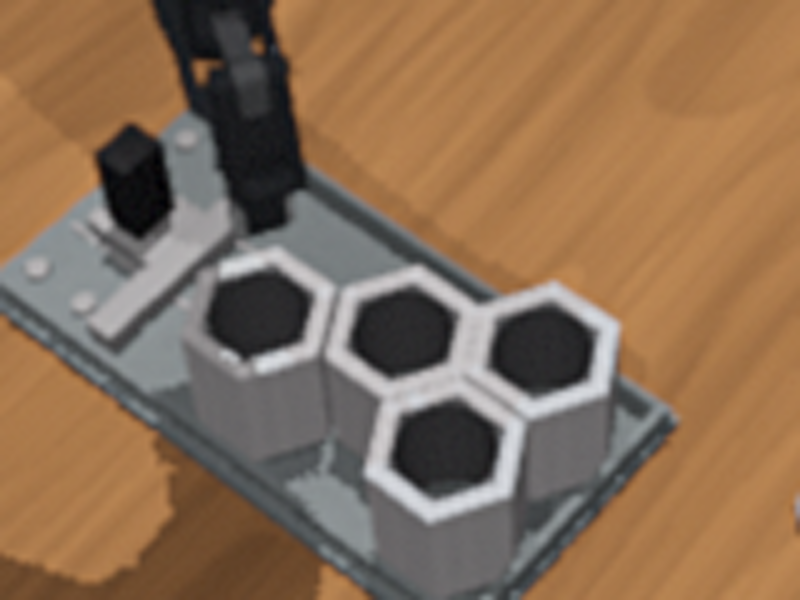

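drive_tool --series '[[[0,0,-1.7,0.0296,-0.0241,0.002,1],[0,0,-1.7,0.0303,-0.0232,0.002,1],[0,0,-1.7,0.031,-0.0222,0.002,1],[0,0,-1.7,0.0316,-0.0213,0.002,1],[0,0,-1.7,0.0322,-0.0203,0.002,1],[0,0,-1.7,0.0328,-0.0194,0.002,1],[0,0,-1.7,0.0334,-0.0184,0.002,1],[0,0,-1.7,0.0339,-0.0174,0.002,1],[0,0,-1.7,0.0345,-0.0163,0.002,1],[0,0,-1.7,0.033,-0.015,0.002,1],[0,0,-1.7,0.022,-0.01,0.002,1],[0,0,-1.7,0.01,-0.004,0.002,1]]]'

```text
time_s: 25.4
position: [0.5303, 0.2808, 0.0932]
ee_rot: [-0.004, 0.781, 0.624, -0.009]
ft_force: [0.6, -0.3, 0.8]
finger_gap: 1.0
```

```bash
python3 plan.py .5364 .316 .085 77 2
```

```text
t 25.4 p [530.3 280.8  93.2] psi 77.2 tilt 1.12 gap 1.0 F [ 0.6 -0.3  0.8]
[-0.5, 0.2, 0.1, 0.0179, -0.0009, 0.004]
[-0.5, 0.2, 0.1, 0.0179, -0.0009, 0.004]
```

drive_tool --series '[[[-0.5,0.2,0.1,0.017,-0.0009,0,1],[-0.5,0.2,0.1,0.013,-0.0009,0,1],[0,0,0,0,0,0,1],[0,0,0,0,0,0,1]]]'

```text
time_s: 25.9
position: [0.5358, 0.3097, 0.0915]
ee_rot: [0.001, 0.783, 0.622, -0.001]
ft_force: [-0.7, 0.1, -0.1]
finger_gap: 0.995
```

```bash
python3 plan.py .5364 .316 .06 77 1
```

```text
t 25.9 p [535.8 309.7  91.5] psi 76.85 tilt 0.23 gap 0.995 F [-0.7  0.1 -0.1]
[0.0, 0.2, -0.1, 0.0064, -0.0008, 0.0315]
```

drive_tool --series '[[[0,0.2,-0.1,0.006,-0.0008,0.015,1],[0,0,0,0,0,0.01,1],[0,0,0,0,0,0,1]]]'

```text
time_s: 26.28
position: [0.5367, 0.314, 0.0644]
ee_rot: [0.001, 0.784, 0.621, -0.001]
ft_force: [-0.6, -0.1, -0.7]
finger_gap: 0.999
```

```bash
python3 plan.py .5364 .316 .01 77 1; python3 shot.py b1.png 304 125
```

```text
t 26.27 p [536.7 314.   64.4] psi 76.82 tilt 0.11 gap 0.999 F [-0.6 -0.1 -0.7]
[0.0, 0.1, -0.2, 0.002, -0.0008, 0.0544]
```

View pics/b1.png

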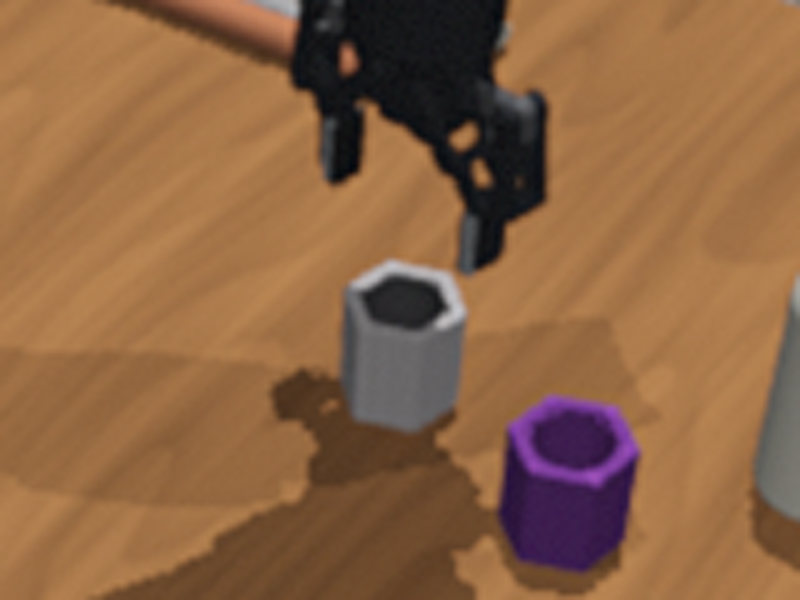

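Fingers straddle the coupling, at crop (340,180) and (475,270), with the rim between them. I descend.

drive_tool --series '[[[0,0.1,-0.2,0.002,-0.0006,0.015,1],[0,0,0,0,0,0.018,1],[0,0,0,0,0,0.012,1],[0,0,0,0,0,0.004,1],[0,0,0,0,0,0,1]]]'

```text
time_s: 26.95
position: [0.5365, 0.3162, 0.0117]
ee_rot: [0.0, 0.782, 0.623, -0.0]
ft_force: [-0.2, 0.0, -0.4]
finger_gap: 1.0
```

```bash
python3 plan.py .5364 .316 .01 77 1; python3 shot.py b2.png 304 125
```

```text
t 26.95 p [536.5 316.2  11.7] psi 77.04 tilt 0.01 gap 1.0 F [-0.2  0.  -0.4]
[-0.0, 0.0, 0.0, -0.0002, -0.0001, 0.0017]
```

View pics/b2.png

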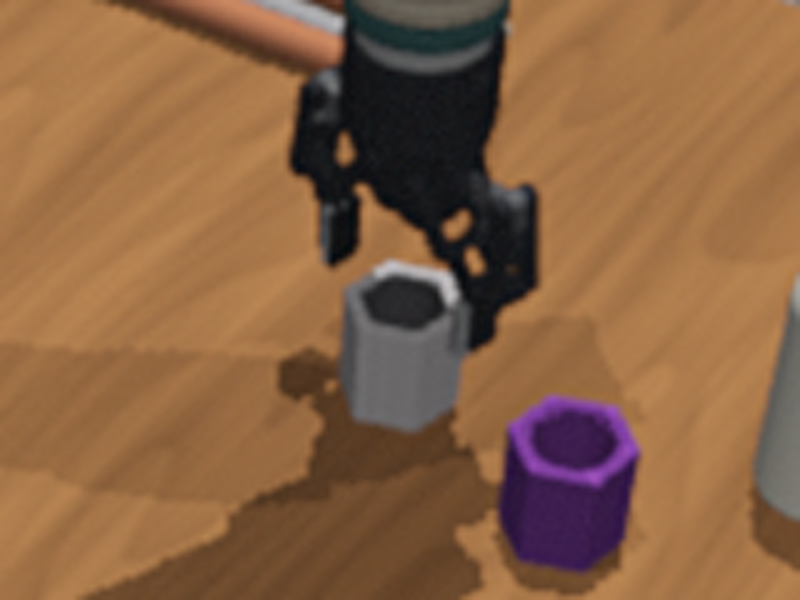

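drive_tool --series '[[[0,0,0,0,0,0.002,0.6],[0,0,0,0,0,0,0.4],[0,0,0,0,0,0,0.4],[0,0,0,0,0,0,0.4]]]' --force 50

```text
time_s: 27.5
position: [0.5374, 0.3165, 0.011]
ee_rot: [0.0, 0.782, 0.623, 0.001]
ft_force: [-0.8, -0.2, -2.9]
finger_gap: 0.627
```

```bash
python3 plan.py .5364 .316 .01 77 1; python3 shot.py b3.png 304 125
```

```text
t 27.5 p [537.4 316.5  11. ] psi 77.03 tilt 0.12 gap 0.627 F [-0.8 -0.2 -2.9]
[0.1, -0.1, 0.0, -0.0007, -0.0008, 0.001]
```

View pics/b3.png

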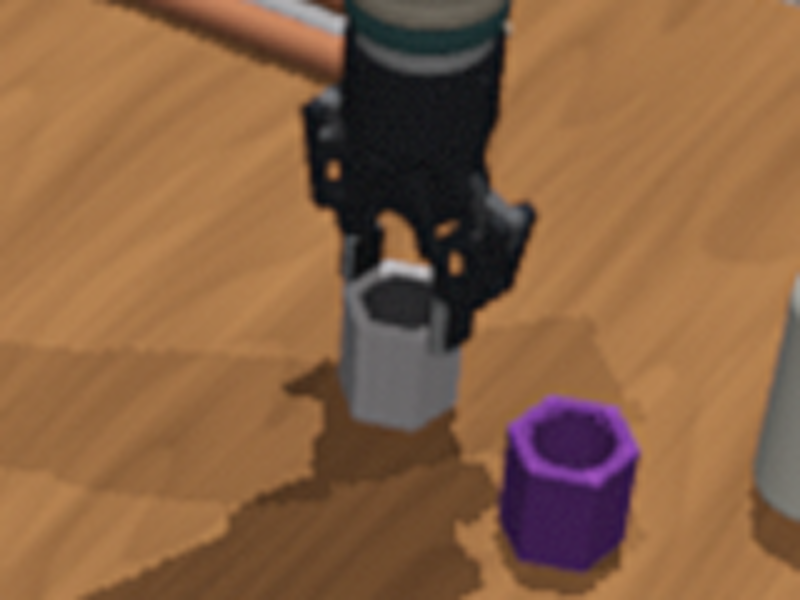

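drive_tool --series '[[[0,0,0,0,0,-0.01,0.4],[0,0,0,0,0,-0.03,0.4],[0,0,0,0,0,-0.04,0.4],[0,0,0,0,0,-0.025,0.4],[0,0,0,0,0,0,0.4]]]'

```text
time_s: 28.18
position: [0.5366, 0.3163, 0.1203]
ee_rot: [0.0, 0.782, 0.623, 0.001]
ft_force: [-0.6, 0.2, -3.1]
finger_gap: 0.631
```

```bash
python3 -c "
from plan import *
t=T(-.0534,.029);print(t);go(*t,.12,116.4,11)"
```

```text
[ 0.5793263  -0.08190421]
t 28.18 p [536.6 316.3 120.3] psi 77.05 tilt 0.08 gap 0.631 F [-0.6  0.2 -3.1]
[0.0, -0.0, -3.6, -0.0344, 0.0119, 0.0]
[0.0, -0.0, -3.6, -0.0351, 0.0097, 0.0]
[0.0, -0.0, -3.6, -0.0356, 0.0075, 0.0]
[0.0, -0.0, -3.6, -0.036, 0.0053, 0.0]
[0.0, -0.0, -3.6, -0.0363, 0.003, 0.0]
[0.0, -0.0, -3.6, -0.0364, 0.0008, 0.0]
[0.0, -0.0, -3.6, -0.0364, -0.0015, 0.0]
[0.0, -0.0, -3.6, -0.0362, -0.0038, 0.0]
[0.0, -0.0, -3.6, -0.0359, -0.006, 0.0]
[0.0, -0.0, -3.6, -0.0355, -0.0083, 0.0]
[0.0, -0.0, -3.6, -0.0349, -0.0105, 0.0]
```

drive_tool --series '[[[0,0,-3.6,-0.0344,0.0119,0,0.4],[0,0,-3.6,-0.0351,0.0097,0,0.4],[0,0,-3.6,-0.0356,0.0075,0,0.4],[0,0,-3.6,-0.036,0.0053,0,0.4],[0,0,-3.6,-0.0363,0.003,0,0.4],[0,0,-3.6,-0.0364,0.0008,0,0.4],[0,0,-3.6,-0.0364,-0.0015,0,0.4],[0,0,-3.6,-0.0362,-0.0038,0,0.4],[0,0,-3.6,-0.033,-0.006,0,0.4],[0,0,-3.6,-0.022,-0.006,0,0.4],[0,0,-2,-0.012,-0.004,0,0.4],[0,0,0,-0.004,0,0,0.4]]]'

```text
time_s: 29.68
position: [0.5713, -0.0582, 0.1063]
ee_rot: [-0.008, 0.527, 0.85, -0.005]
ft_force: [-0.3, -0.7, -2.1]
finger_gap: 0.628
```

```bash
python3 -c "
from plan import *
t=T(-.0534,.029);print(t);go(*t,.11,116.4,1)"
```

```text
[ 0.5793263  -0.08190421]
t 29.68 p [571.3 -58.2 106.3] psi 116.43 tilt 1.11 gap 0.628 F [-0.3 -0.7 -2.1]
[-1.0, -0.5, 0.0, -0.0248, -0.0034, -0.0039]
```

drive_tool --series '[[[-1,-0.5,0,-0.0225,-0.0034,0,0.4],[0,0,0,0,0,0,0.4],[0,0,0,0,0,0,0.4]]]'

```text
time_s: 30.05
position: [0.5783, -0.0809, 0.105]
ee_rot: [0.0, 0.527, 0.85, 0.0]
ft_force: [0.7, 1.2, -2.3]
finger_gap: 0.632
```

```bash
python3 -c "
from plan import *
t=T(-.0534,.029);print(t);go(*t,.09,116.4,1)"
```

```text
[ 0.5793263  -0.08190421]
t 30.05 p [578.3 -80.9 105. ] psi 116.42 tilt 0.02 gap 0.632 F [ 0.7  1.2 -2.3]
[0.0, 0.0, 0.0, -0.0014, 0.0004, 0.015]
```

drive_tool --series '[[[0,0,0,-0.0014,0.0004,0.01,0.4],[0,0,0,0,0,0.008,0.4],[0,0,0,0,0,0,0.4],[0,0,0,0,0,0,0.4]]]'

```text
time_s: 30.55
position: [0.5791, -0.0805, 0.0854]
ee_rot: [-0.0, 0.526, 0.851, 0.0]
ft_force: [-0.1, -0.3, -2.5]
finger_gap: 0.629
```

```bash
python3 -c "
from plan import *
t=T(-.0534,.029);print(t);go(*t,.02,116.4,1)"; python3 over.py o7 -.0007 0 .011 0; python3 fit.py m4 .677 -.146 .006  .5796 -.139 .006
```

```text
[ 0.5793263  -0.08190421]
t 30.55 p [579.1 -80.5  85.4] psi 116.55 tilt 0.04 gap 0.629 F [-0.1 -0.3 -2.5]
[0.0, -0.0, 0.1, -0.0014, -0.0005, 0.0654]
t 30.55 p [579.1 -80.5  85.4] psi 116.55 tilt 0.04 gap 0.629 F [-0.1 -0.3 -2.5]
[0.0, -0.0, -0.0, 0.0, 0.0, 0.0]
held tray [-53.3  29.8] z 0.0744
top [ 681.9 -140.1] yaw 25.9 c -66.6 tray [ 52.6 -22.6]
top [ 577.9 -133.9] yaw 23.3 c -27.7 tray [-51.6 -23. ]
scene [ 677.2 -145.8] yaw -4.1 c -139.7 tray [ 48.3 -28.6]
scene [ 578.8 -138.9] yaw -3.8 c -96.6 tray [-50.3 -27.9]
```

View pics/o7_scene.png

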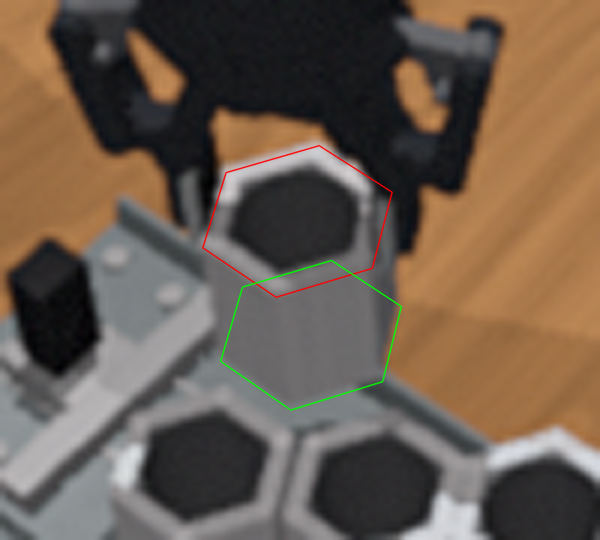

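View pics/o7_top.png

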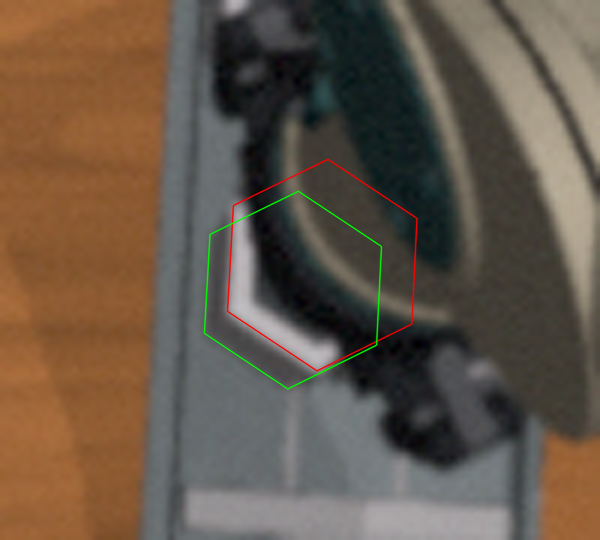

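drive_tool --series '[[[0,0,0.1,-0.0014,-0.0004,0.01,0.4],[0,0,0,0,0,0.015,0.4],[0,0,0,0,0,0.013,0.4],[0,0,0,0,0,0.004,0.4],[0,0,0,0,0,0,0.4]]]'

```text
time_s: 31.38
position: [0.579, -0.0824, 0.04]
ee_rot: [-0.001, 0.527, 0.85, -0.0]
ft_force: [0.4, -0.0, -2.1]
finger_gap: 0.628
```

```bash
python3 -c "
from plan import *
t=T(-.0534,.029);print(t);go(*t,.02,116.4,1)"; python3 over.py o8 -.0007 0 .011 0
```

```text
[ 0.5793263  -0.08190421]
t 31.38 p [579.  -82.4  40. ] psi 116.41 tilt 0.07 gap 0.628 F [ 0.4 -0.  -2.1]
[-0.0, -0.1, 0.0, 0.0003, 0.0005, 0.02]
t 31.38 p [579.  -82.4  40. ] psi 116.41 tilt 0.07 gap 0.628 F [ 0.4 -0.  -2.1]
[-0.0, -0.1, 0.0, 0.0, 0.0, 0.0]
held tray [-53.3  27.8] z 0.029
```

View pics/o8_scene.png

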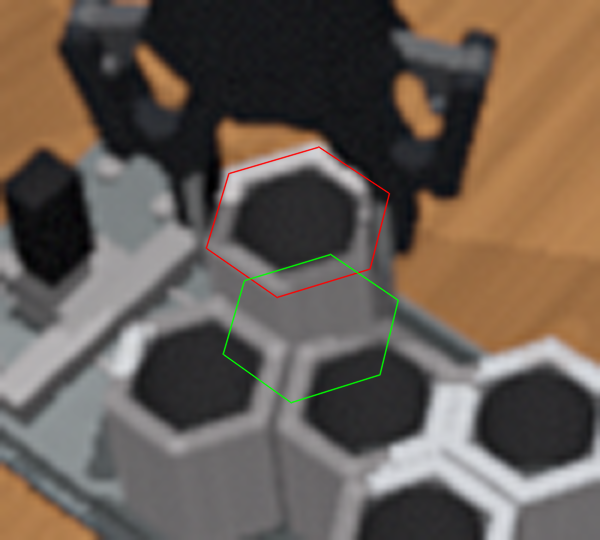

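Descending cleanly alongside the mate. I continue to the floor with a 0.6 mm shift in +y.

drive_tool --series '[[[0,0,0,0.0006,0.0004,0.008,0.4],[0,0,0,0,0,0.008,0.4],[0,0,0,0,0,0.003,0.4],[0,0,0,0,0,0.001,0.4],[0,0,0,0,0,0,0.4]]]'

```text
time_s: 32.1
position: [0.5802, -0.0817, 0.0199]
ee_rot: [0.0, 0.527, 0.85, 0.0]
ft_force: [-0.2, -0.2, -3.0]
finger_gap: 0.632
```

```bash
python3 over.py o9 -.0007 0 .011 0
```

```text
t 32.1 p [580.2 -81.7  19.9] psi 116.4 tilt 0.08 gap 0.632 F [-0.2 -0.2 -3. ]
[0.1, 0.0, 0.0, 0.0, 0.0, 0.0]
held tray [-52.2  28.6] z 0.0089
```

View pics/o9_scene.png

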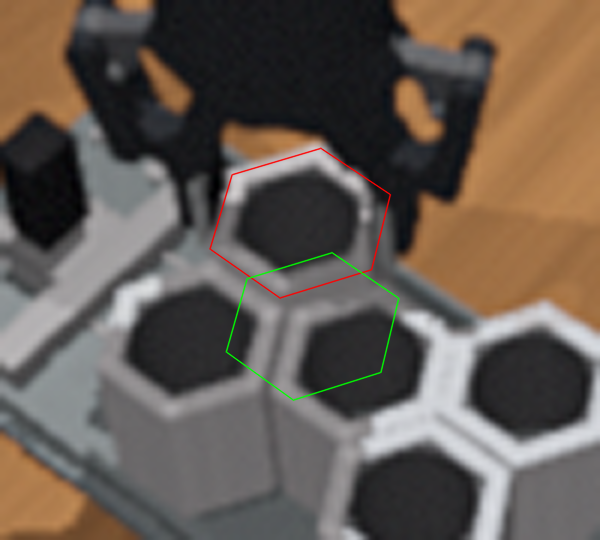

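drive_tool --series '[[[0,0,0,-0.0006,0.001,0.0015,0.4],[0,0,0,-0.0004,0.0008,0.001,0.4],[0,0,0,0,0,0,0.4],[0,0,0,0,0,0,0.4]]]'

```text
time_s: 32.7
position: [0.5829, -0.0819, 0.0177]
ee_rot: [0.001, 0.527, 0.85, 0.001]
ft_force: [-0.2, 0.2, -1.7]
finger_gap: 0.631
```

```bash
python3 over.py o10 -.0007 0 .011 0
```

```text
t 32.7 p [582.9 -81.9  17.7] psi 116.39 tilt 0.14 gap 0.631 F [-0.2  0.2 -1.7]
[0.1, 0.1, 0.0, 0.0, 0.0, 0.0]
held tray [-49.5  28.6] z 0.0067
```

Now release and rise.

drive_tool --series '[[[0.1,0,0,0,0,0.001,0.4],[0,0,0,0,0,0,0.75],[0,0,0,0,0,0,0.8],[0,0,0,0,0,0,0.8],[0,0,0,0,0,-0.02,0.8],[0,0,0,0,0,-0.035,0.8],[0,0,0,0,0,-0.04,1],[0,0,0,0,0,-0.02,1]]]'

```text
time_s: 33.8
position: [0.583, -0.0812, 0.1385]
ee_rot: [0.001, 0.526, 0.85, 0.0]
ft_force: [0.2, -0.4, -0.8]
finger_gap: 1.002
```

```bash
python3 fit.py m5 .681 -.089 .006 .677 -.146 .006 .6315 -.114 .006 .5796 -.139 .006 .583 -.083 .006
python3 - <<'E'
from plan import *
t=T(-.152,0); go(*t,.12,176.4,8)
for n in("top","scene"):
  get_image(n); print(n,[(round(r["p"],2),np.round(r["point"],4)) for r in mark_of(n,"stop_grip")][:2])
E
```

```text
top [684.1 -85.6] yaw 15.3 c -45.3 tray [51.4 31.9]
top [ 681.9 -158.4] yaw 34.0 c -41.6 tray [ 53.7 -40.9]
top [ 632.9 -115.7] yaw -11.5 c -38.1 tray [ 2.2 -1.4]
top [ 587.3 -164.9] yaw -43.3 c -40.0 tray [-40.2 -53.3]
top [582.2 -82.2] yaw -3.5 c -90.9 tray [-50.5  28.9]
scene [680.7 -87.8] yaw -3.9 c -135.4 tray [48.1 29.5]
scene [ 677.3 -145.8] yaw -4.2 c -139.4 tray [ 48.4 -28.6]
scene [ 632.3 -113.3] yaw -4.0 c -97.7 tray [1.4 0.9]
scene [ 578.8 -139.6] yaw -3.0 c -101.3 tray [-50.3 -28.6]
scene [581.6 -81.5] yaw -1.9 c -146.0 tray [-51.1  29.5]
t 33.9 p [584.  -81.3 138.8] psi 116.44 tilt 0.25 gap 1.0 F [ 0.1 -0.7 -0.1]
[0.0, 0.0, -7.5, 0.0032, -0.0131, 0.0023]
[0.0, 0.0, -7.5, 0.0049, -0.0125, 0.0023]
[0.0, 0.0, -7.5, 0.0065, -0.0118, 0.0023]
[0.0, 0.0, -7.5, 0.008, -0.0108, 0.0023]
[0.0, 0.0, -7.5, 0.0093, -0.0097, 0.0023]
[0.0, 0.0, -7.5, 0.0105, -0.0084, 0.0023]
[0.0, 0.0, -7.5, 0.0115, -0.007, 0.0023]
[0.0, 0.0, -7.5, 0.0123, -0.0054, 0.0023]
top [(0.76, array([ 0.4788, -0.1058,  0.0468]))]
scene [(0.88, array([ 0.4833, -0.1036,  0.0508]))]
```

View pics/m5_scene.png

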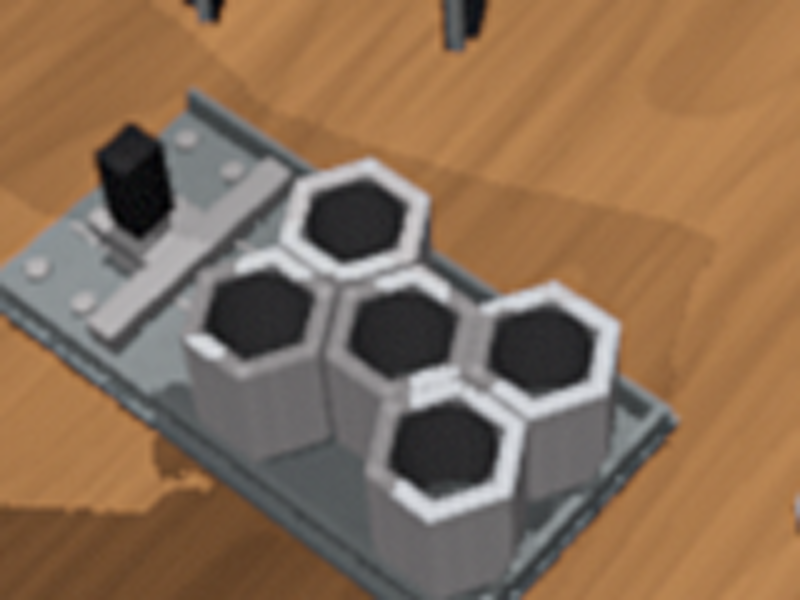

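drive_tool --series '[[[0,0,-7.5,0.0032,-0.0131,0,1],[0,0,-7.5,0.0049,-0.0125,0,1],[0,0,-7.5,0.0065,-0.0118,0,1],[0,0,-7.5,0.008,-0.0108,0,1],[0,0,-7.5,0.0093,-0.0097,0,1],[0,0,-7.5,0.0105,-0.0084,0,1],[0,0,-7.5,0.0115,-0.007,0,1],[0,0,-5,0.01,-0.0054,0,1],[0,0,-2,0.004,0,0,1],[0,0,0,0,0,0,1]]]'

```text
time_s: 35.35
position: [0.4639, -0.1058, 0.1253]
ee_rot: [-0.012, 0.017, 1.0, 0.003]
ft_force: [0.0, -0.3, -0.7]
finger_gap: 1.001
```

```bash
python3 -c "
from plan import *
t=T(-.150,0);print(t);go(*t,.09,176.4,2)"
```

```text
[ 0.48109599 -0.10478142]
t 35.35 p [ 463.9 -105.8  125.3] psi 178.03 tilt 1.4 gap 1.001 F [ 0.  -0.3 -0.7]
[0.1, -0.7, 0.8, -0.009, 0.0007, 0.0175]
[0.1, -0.7, 0.8, -0.0088, 0.0009, 0.0176]
```

drive_tool --series '[[[0.1,-0.7,0.8,-0.009,0.0007,0.01,1],[0.1,-0.7,0.8,-0.008,0.0009,0.01,1],[0,0,0,0,0,0,1],[0,0,0,0,0,0,1]]]'

```text
time_s: 35.85
position: [0.4835, -0.1036, 0.1032]
ee_rot: [0.002, 0.033, 0.999, 0.001]
ft_force: [-0.3, 0.1, 0.6]
finger_gap: 1.003
```

```bash
python3 -c "
from plan import *
t=T(-.150,0);go(*t,.06,176.4,1)"; python3 fit.py m6 .681 -.089 .006 .677 -.146 .006 .6315 -.114 .006 .5796 -.139 .006 .582 -.082 .006; python3 shot.py s1.png 190 215
```

```text
t 35.85 p [ 483.5 -103.6  103.2] psi 176.25 tilt 0.22 gap 1.003 F [-0.3  0.1  0.6]
[0.1, 0.2, -0.2, 0.0025, -0.0014, 0.0432]
top [680.9 -89.1] yaw -3.6 c -133.8 tray [48.5 28.2]
top [ 677.6 -146.2] yaw -3.8 c -127.7 tray [ 48.7 -29. ]
top [ 633.2 -114. ] yaw -3.9 c -121.8 tray [2.4 0.4]
top [ 579.7 -140.1] yaw -3.5 c -135.5 tray [-49.4 -29. ]
top [582.7 -82.3] yaw -3.5 c -138.3 tray [-50.   28.8]
scene [680.5 -88.2] yaw -3.5 c -146.6 tray [47.9 29.1]
scene [ 676.9 -145.7] yaw -3.6 c -163.3 tray [ 48.  -28.6]
scene [ 632.2 -113.4] yaw -3.6 c -144.0 tray [1.3 0.9]
scene [ 579.  -139.3] yaw -3.5 c -164.9 tray [-50.1 -28.3]
scene [581.7 -81.3] yaw -2.6 c -145.4 tray [-51.   29.7]
```

View pics/s1.png

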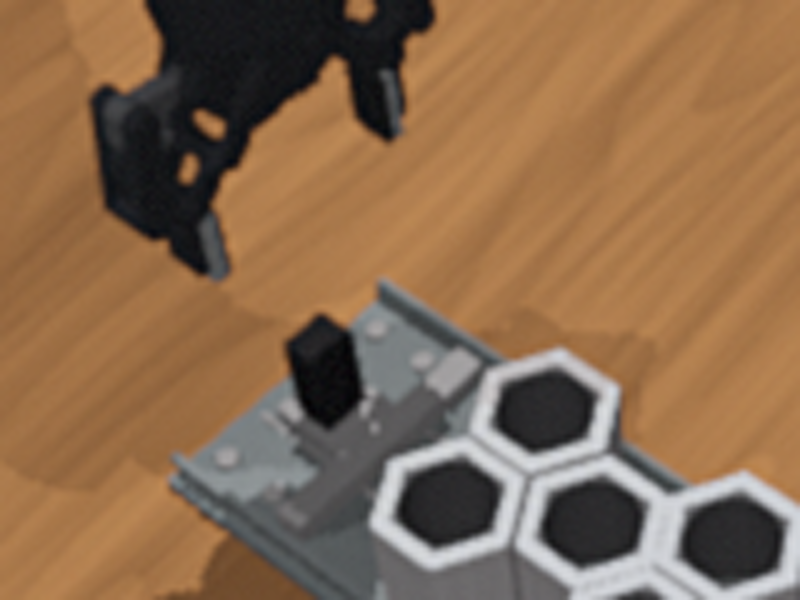

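View pics/m6_top.png

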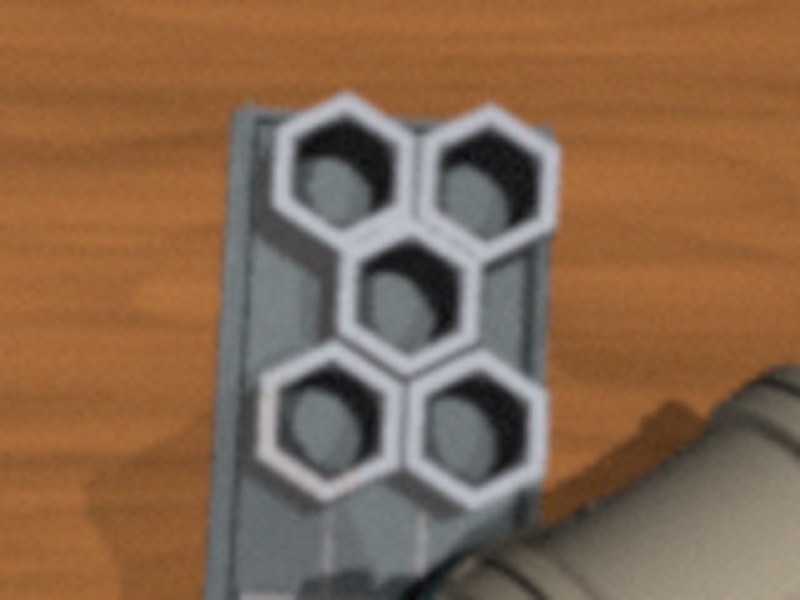

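drive_tool --series '[[[0.1,0.2,-0.2,0.0025,-0.0014,0.01,1],[0,0,0,0,0,0.025,1],[0,0,0,0,0,0.025,1],[0,0,0,0,0,0.012,1],[0,0,0,0,0,0.004,1],[0,0,0,0,0,0,1]]]'

```text
time_s: 36.75
position: [0.4806, -0.1062, 0.0248]
ee_rot: [0.0, 0.032, 0.999, -0.0]
ft_force: [0.4, 0.7, -0.1]
finger_gap: 1.002
```

```bash
python3 -c "
from plan import *
t=T(-.150,0);go(*t,.012,176.4,1)"; python3 shot.py s2.png 190 215
```

```text
t 36.75 p [ 480.6 -106.2   24.8] psi 176.38 tilt 0.05 gap 1.002 F [ 0.4  0.7 -0.1]
[-0.0, 0.0, -0.0, -0.0004, 0.0015, 0.0128]
```

View pics/s2.png

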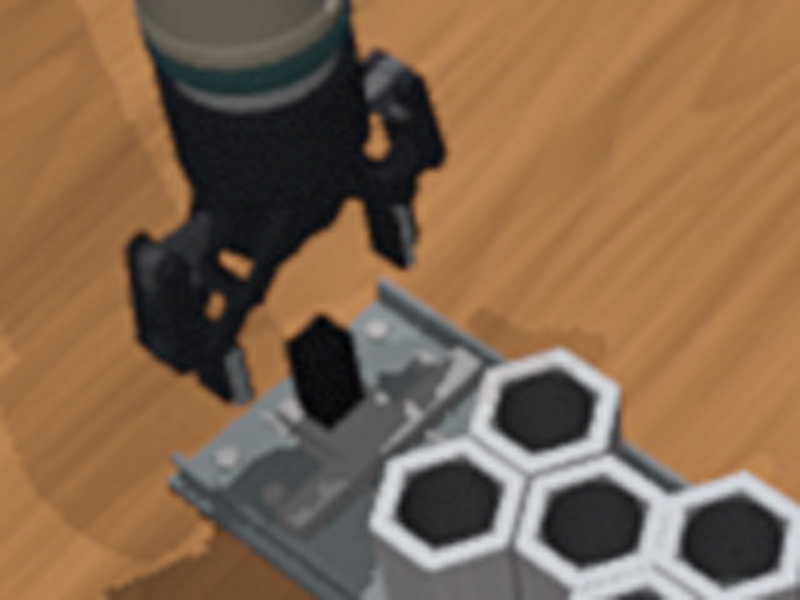

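drive_tool --series '[[[0,0,0,-0.0004,0.0012,0.006,1],[0,0,0,0,0,0.005,1],[0,0,0,0,0,0.002,0.6],[0,0,0,0,0,0,0.3],[0,0,0,0,0,0,0.15],[0,0,0,0,0,0,0.1],[0,0,0,0,0,0,0.1]]]' --force 50

```text
time_s: 37.67
position: [0.4824, -0.106, 0.0127]
ee_rot: [0.002, 0.032, 0.999, -0.001]
ft_force: [0.7, 0.9, -3.0]
finger_gap: 0.27
```

```bash
python3 -c "
from plan import *
t=T(-.150,0);go(*t,.012,176.4,1)"; python3 shot.py s3.png 190 215
```

```text
t 37.67 p [ 482.4 -106.    12.7] psi 176.37 tilt 0.26 gap 0.27 F [ 0.7  0.9 -3. ]
[-0.1, 0.2, -0.0, 0.0014, 0.0012, 0.0007]
```

View pics/s3.png

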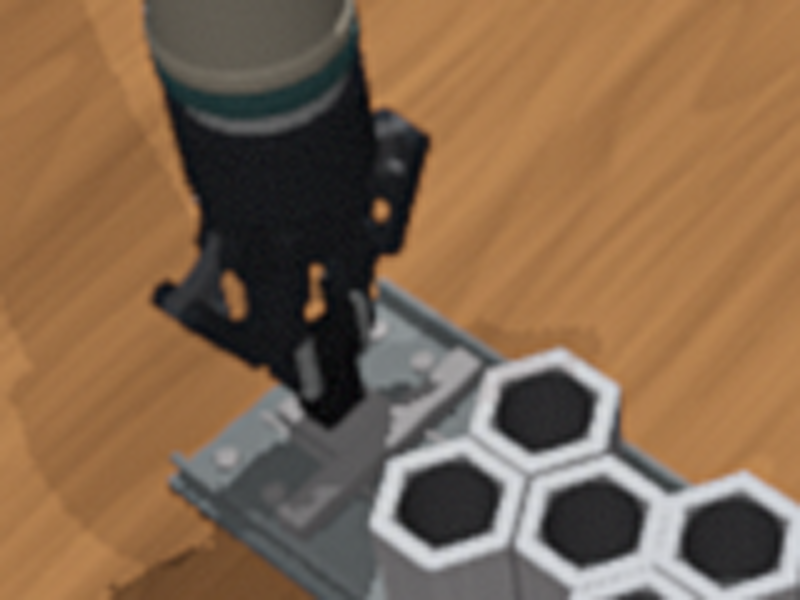

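drive_tool --series '[[[0,0,0,-0.004,0,0,0.1],[0,0,0,-0.006,0,0,0.1],[0,0,0,-0.006,0,0,0.1],[0,0,0,-0.005,0,0,0.1],[0,0,0,-0.003,0,0,0.1],[0,0,0,0,0,0,0.1]]]'

```text
time_s: 38.48
position: [0.506, -0.1074, 0.0126]
ee_rot: [0.0, 0.032, 0.999, -0.001]
ft_force: [-2.0, 0.0, 2.6]
finger_gap: 0.265
```

```bash
python3 -c "
from plan import *
t=T(-.120,0);go(*t,.0125,176.4,1)"; python3 fit.py m7 .681 -.089 .006 .677 -.146 .006 .6315 -.114 .006 .5796 -.139 .006 .582 -.082 .006|grep scene
```

```text
t 38.48 p [ 506.  -107.4   12.6] psi 176.38 tilt 0.17 gap 0.265 F [-2.   0.   2.6]
[-0.2, 0.0, -0.0, -0.0049, 0.0011, 0.0001]
scene [680.5 -88.2] yaw -3.2 c -146.5 tray [48.  29.1]
scene [ 676.9 -145.7] yaw -3.6 c -163.4 tray [ 48.  -28.6]
scene [ 632.2 -113.4] yaw -3.6 c -144.2 tray [1.3 0.9]
scene [ 579.2 -139.4] yaw -3.2 c -128.6 tray [-50.  -28.4]
scene [581.7 -81.5] yaw -2.1 c -139.6 tray [-51.   29.6]
```

View pics/m7_scene.png

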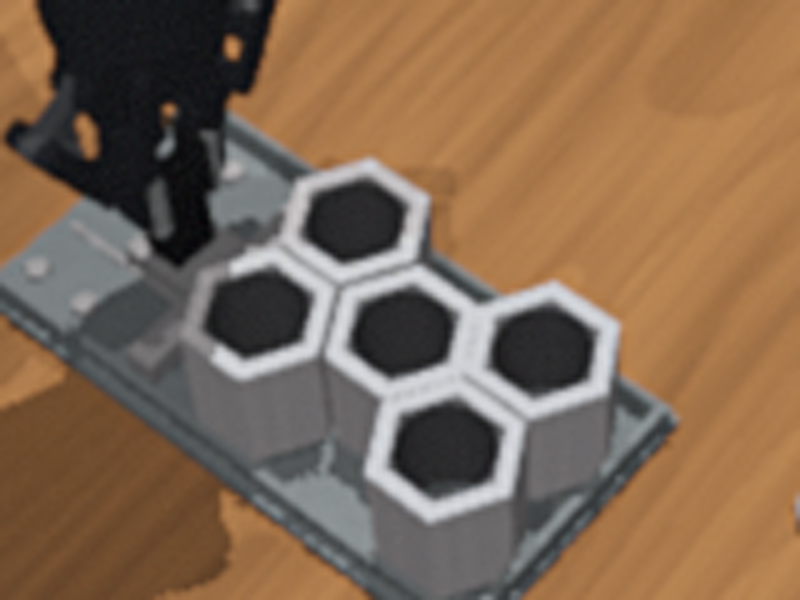

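drive_tool --series '[[[0,0,0,-0.003,0,0,0.1],[0,0,0,-0.003,0,0,0.1],[0,0,0,-0.0025,0,0,0.1],[0,0,0,-0.001,0,0,0.1],[0,0,0,0,0,0,0.1]]]'

```text
time_s: 39.2
position: [0.5153, -0.108, 0.0127]
ee_rot: [-0.0, 0.032, 1.0, -0.002]
ft_force: [-2.9, -0.2, 3.3]
finger_gap: 0.265
```

```bash
python3 -c "
from plan import *
t=T(-.115,0);go(*t,.0125,176.4,1)"; python3 fit.py m8 .681 -.089 .006 .677 -.146 .006 .6315 -.114 .006 .5796 -.139 .006 .582 -.082 .006|grep scene
```

```text
t 39.2 p [ 515.3 -108.    12.7] psi 176.38 tilt 0.18 gap 0.265 F [-2.9 -0.2  3.3]
[-0.2, -0.0, -0.0, -0.0006, 0.001, 0.0002]
scene [680.5 -88.2] yaw -3.5 c -146.6 tray [47.9 29.1]
scene [ 676.9 -145.7] yaw -3.6 c -163.4 tray [ 48.  -28.6]
scene [ 632.2 -113.4] yaw -3.5 c -144.4 tray [1.4 0.9]
scene [ 579.3 -139.3] yaw -3.4 c -127.4 tray [-49.9 -28.3]
scene [581.7 -81.4] yaw -2.4 c -137.8 tray [-51.   29.6]
```

drive_tool --series '[[[0,0,0,-0.002,0,0,0.1],[0,0,0,-0.002,0,0,0.1],[0,0,0,-0.001,0,0,0.1],[0,0,0,0,0,0,0.1]]]'

```text
time_s: 39.8
position: [0.5176, -0.1082, 0.0127]
ee_rot: [-0.003, 0.032, 0.999, -0.002]
ft_force: [-3.7, -0.1, 2.6]
finger_gap: 0.268
```

```bash
python3 -c "
from plan import *
t=T(-.115,0);go(*t,.0125,176.4,1)"; python3 fit.py m9 .681 -.089 .006 .677 -.146 .006 .6315 -.114 .006 .5796 -.139 .006 .582 -.082 .006|grep scene
```

```text
t 39.8 p [ 517.6 -108.2   12.7] psi 176.38 tilt 0.4 gap 0.268 F [-3.7 -0.1  2.6]
[-0.2, -0.3, -0.0, 0.0016, 0.0011, 0.0002]
scene [680.5 -88.2] yaw -3.5 c -146.7 tray [47.9 29.1]
scene [ 677.  -145.7] yaw -3.7 c -163.4 tray [ 48.  -28.6]
scene [ 632.1 -113.4] yaw -4.1 c -135.7 tray [1.3 0.9]
scene [ 581.1 -139.4] yaw -3.4 c -121.0 tray [-48.1 -28.2]
scene [584.2 -81.6] yaw -3.7 c -132.8 tray [-48.6  29.6]
```

View pics/m9_scene.png

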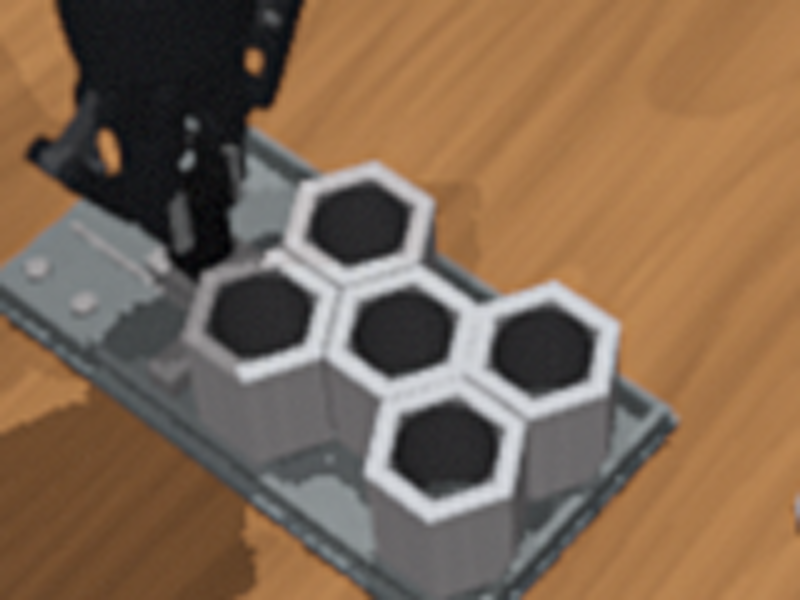

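drive_tool --series '[[[0,-0.3,0,-0.003,0,0,0.1],[0,0,0,-0.003,0,0,0.1],[0,0,0,-0.002,0,0,0.1],[0,0,0,0,0,0,0.1]]]'

```text
time_s: 40.4
position: [0.5196, -0.1083, 0.0127]
ee_rot: [-0.005, 0.032, 0.999, -0.003]
ft_force: [-2.8, -0.6, 1.1]
finger_gap: 0.269
```

```bash
python3 -c "
from plan import *
t=T(-.115,0);go(*t,.0125,176.4,1)"; python3 fit.py m10 .681 -.089 .006 .677 -.146 .006 .6315 -.114 .006 .581 -.139 .006 .584 -.082 .006|grep scene
```

```text
t 40.4 p [ 519.6 -108.3   12.7] psi 176.38 tilt 0.69 gap 0.269 F [-2.8 -0.6  1.1]
[-0.4, -0.6, -0.0, 0.0037, 0.0011, 0.0002]
scene [681.1 -88.2] yaw -2.9 c -147.2 tray [48.5 29.1]
scene [ 677.  -145.8] yaw -3.8 c -163.3 tray [ 48.1 -28.6]
scene [ 631.7 -113.4] yaw -2.8 c -136.0 tray [0.9 0.9]
scene [ 583.4 -139.5] yaw -2.6 c -119.4 tray [-45.7 -28.2]
scene [586.5 -81.9] yaw -3.5 c -133.5 tray [-46.3  29.4]
```

drive_tool --series '[[[0,0,0,-0.003,0,0,0.1],[0,0,0,-0.002,0,0,0.1],[0,0,0,0,0,0,0.1]]]'

```text
time_s: 40.88
position: [0.5194, -0.1084, 0.0126]
ee_rot: [-0.01, 0.032, 0.999, -0.004]
ft_force: [-1.7, -0.6, 2.2]
finger_gap: 0.266
```

```bash
python3 -c "
from plan import *
t=T(-.115,0);go(*t,.0125,176.4,1)"; python3 fit.py m11 .681 -.089 .006 .677 -.146 .006 .6315 -.114 .006 .583 -.139 .006 .586 -.082 .006|grep scene
```

```text
t 40.88 p [ 519.4 -108.4   12.6] psi 176.36 tilt 1.21 gap 0.266 F [-1.7 -0.6  2.2]
[-0.5, -1.1, -0.0, 0.0035, 0.0012, 0.0002]
scene [681.2 -88.1] yaw -2.8 c -147.5 tray [48.6 29.2]
scene [ 677.1 -145.8] yaw -3.8 c -163.9 tray [ 48.2 -28.6]
scene [ 632.2 -113.3] yaw -4.1 c -136.1 tray [1.3 1. ]
scene [ 583.6 -139.4] yaw -3.1 c -117.0 tray [-45.5 -28.1]
scene [586.5 -81.9] yaw -3.4 c -132.6 tray [-46.2  29.5]
```

View pics/m11_scene.png

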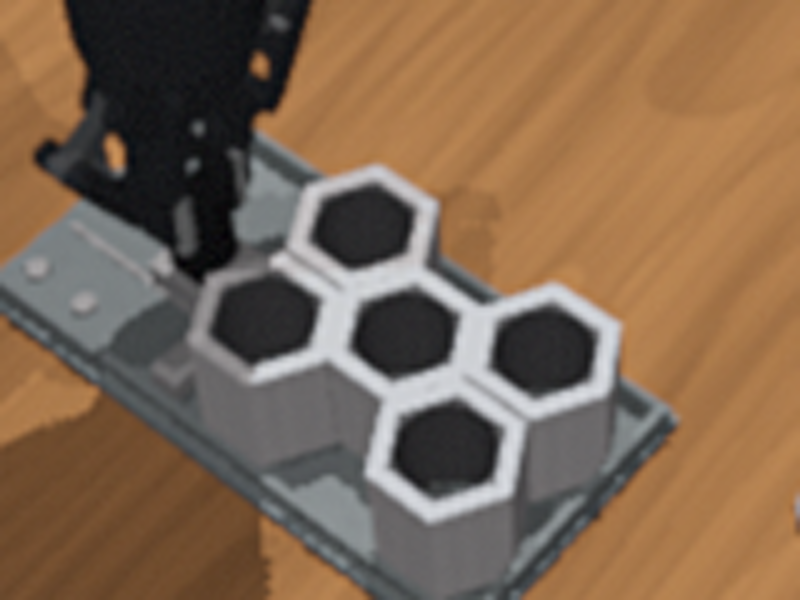

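The bar stalled and the pack is snug. I open the jaws and back off upward.

drive_tool --series '[[[0,0,0,0,0,0,0.5],[0,0,0,0,0,0,0.8],[0,0,0,0,0,0,0.8],[0,0,0,0,0,-0.015,0.8],[-0.5,-1,0,0,0,-0.03,0.8],[0,0,0,0,0,-0.04,0.8],[0,0,0,0.03,0,-0.03,0.8],[0,0,0,0.04,0,-0.02,0.8],[0,0,0,0.02,0,0,0.8],[0,0,0,0,0,0,0.8]]]'

```text
time_s: 42.22
position: [0.4337, -0.1016, 0.1566]
ee_rot: [0.005, 0.031, 1.0, 0.0]
ft_force: [0.7, -1.4, 0.6]
finger_gap: 0.799
```

```bash
python3 - <<'E'
from plan import *
s,p,r=cur(); print(s["time_s"],np.round(p,3))
from itertools import combinations
st=dict(pl=(.681,-.0885),pr=(.677,-.146),m=(.632,-.1135),fr=(.5835,-.1395),fl=(.5865,-.082))
for n in("top","scene"):
    d=get_image(n); P={}
    for k,q in st.items():
        f,c=edgefit(d,*q,TH,.006); v=f[:2]-TO; P[k]=np.array([np.cos(TH)*v[0]+np.sin(TH)*v[1],-np.sin(TH)*v[0]+np.cos(TH)*v[1]])*1000; print(n,k,np.round(P[k],1),round(c))
    for a,b in(("pl","pr"),("m","pl"),("m","pr"),("m","fl"),("m","fr"),("fl","fr")): print(a,b,round(np.linalg.norm(P[a]-P[b]),1),end="; ")
    print([(round(x["p"],2),np.round(x["point"],4)) for x in mark_of(n,"stop_grip")][:1])
    cv2.imwrite(f"pics/end_{n}.png",d["image"][:,:,::-1])
    # grip and bar prediction for joint .042
    cs=[[[*T(x,y),z] for x,y in((-.01-.157+.042,-.012),(.01-.157+.042,-.012),(.01-.157+.042,.012),(-.01-.157+.042,.012))] for z in(.062,)]
    u=proj(d,[[*T(-.1,0),.04]])[0]; a,b=np.int32(u)-[60,45]
    im=cv2.resize(d["image"][b:b+90,a:a+120,::-1],None,fx=6,fy=6,interpolation=cv2.INTER_CUBIC)
    L=cs+[[[*T(-.078,-.055),.0185],[*T(-.078,.055),.0185]]]
    for q in L: cv2.polylines(im,[np.int32(((proj(d,q)+.5-[a,b])*6-.5)*16)],True,(0,255,255),1,cv2.LINE_AA,4)
    cv2.imwrite(f"pics/endc_{n}.png",im)
E
```

```text
42.225 [ 0.434 -0.102  0.157]
top pl [49.2 28.3] -135
top pr [ 48.8 -29. ] -129
top m [1.9 0.5] -111
top fr [-45.  -28.7] -131
top fl [-45.2  28.6] -137
pl pr 57.3; m pl 54.9; m pr 55.4; m fl 54.9; m fr 55.2; fl fr 57.3; [(0.58, array([ 0.5193, -0.1069,  0.049 ]))]
scene pl [48.6 29.1] -146
scene pr [ 48.2 -28.6] -163
scene m [1.2 0.9] -134
scene fr [-45.9 -28.1] -152
scene fl [-46.2  29.4] -144
pl pr 57.8; m pl 55.1; m pr 55.5; m fl 55.4; m fr 55.3; fl fr 57.5; [(0.94, array([ 0.5226, -0.1053,  0.0522]))]
```

View pics/end_scene.png

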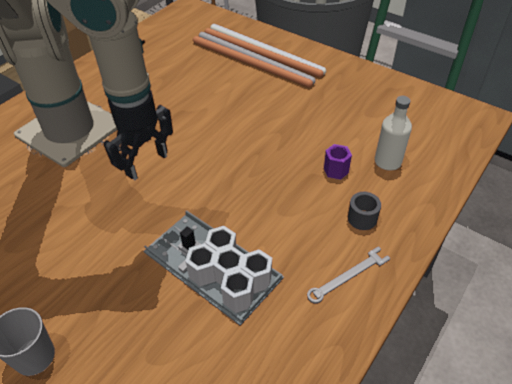

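View pics/endc_scene.png

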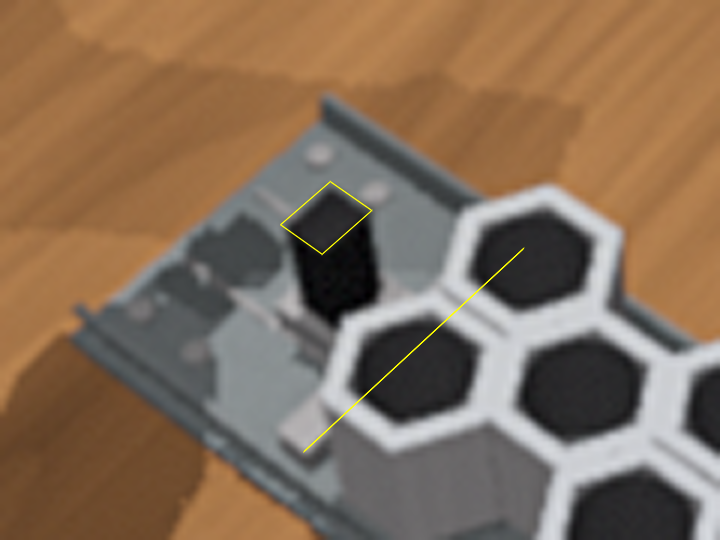

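View pics/endc_top.png

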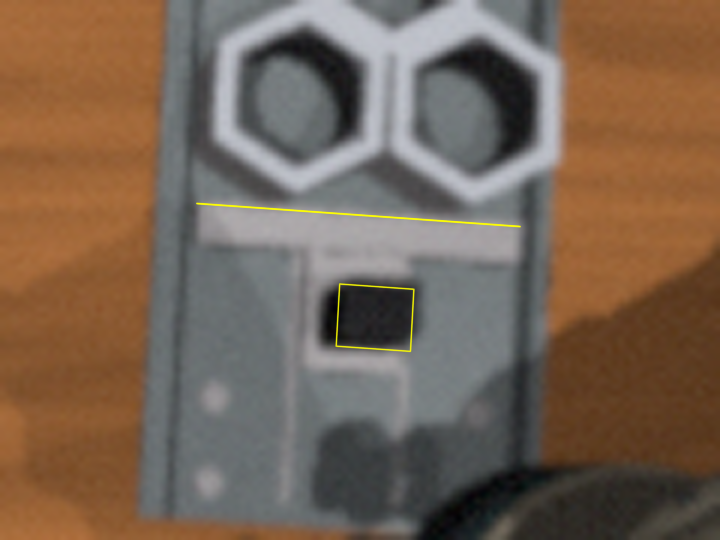

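```bash
python3 -c "
from rig import *
print(hand_in())"
```

```text
the job is handed in; nothing more can be done
None
```

I packed the three loose silver couplings into the tray in the two-one-two pattern. Then I slid the stop bar by its grip until it stalled against them, let go and handed the job in. `hand_in` gave no verdict; the clock read about 42 s of the 72 s allowed.

- **Pack:** In the last pictures from both cameras all five stand upright. Neighbouring centres are 55–58 mm apart (limit 59.5), the two first ones are still at the end wall (tray x about 48 mm), and the front row is at about x = -46 mm.
- **Stop bar:** An overlay drawn for 0.042 m matches the bar and grip to about 1 mm. That is above the 0.037 m needed and within the snug range.
- **Other objects:** The bottle, round coupling, spanner and tin look unmoved in the scene view. I judged that by eye and did not measure it.

Some checks failed or disagreed on the way:
- The detector reported the purple look-alike as a loose coupling in both cameras; I rejected it after a close crop.
- My first grasp closed above the coupling. The real fingertips sat roughly 22 mm higher than the reported tool position implied, so I went lower for every grasp after that.
- My rim fits from the top camera were unusable while the arm blocked the view. I relied on the scene camera then and checked with both at the end.

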